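# Restock the cheese case and click its window shut

## Task

Take the weighed block of cheese off the scale and set it down, not dropped, flat on the floor of the cheese case in the gap between the two blocks already there. Then push the case's glass window shut by its upright pull until the spring catch clicks down behind the window's strike bar and holds it, pushing gently: do not slam the glass or force it hard against the rubber stop. Leave the other cheese blocks and the olive jar where they are.

Things in the scene. Friction and masses are not known exactly. Their poses are not given: they have to be found in the camera images.
- case: countertop cheese case, fixed, 340 (x) x 580 (y) mm, open on top between two rails (tops 165 mm above the counter, their outer lips 175). Origin: centre of its underside; its +y is the window's closing direction. White floor at z 90 mm. Inside: x -145 to 145, y -265 to 225 mm; a fixed pane covers y below -25; from y 225 the steel end deck (top 165 mm) carries the catch
- free_place (a point): middle of the empty place on the case's display floor, between the two other blocks (point on the floor, at case x 0, y 125, z 90 mm); axes as the case's
- cheese: yellow cheese block with a blank paper label on top, lying flat on the scale: 55 (x) x 100 (y) x 50 (z) mm, about 0.3 kg, edges rounded 4 mm. Origin: centre of its underside
- scale: white shop scale, fixed, 340 x 240 mm, keypad on its -x half and a steel platform (200 x 235 mm, top 90 mm above the counter, middle at scale x 65 mm) on its +x half. Origin: centre of its underside
- window (a joint): slide of the glass window (280 x 250 mm, about 0.9 kg, upper track, top face 164 mm above the counter; drag about 2 N): metres it stands open, about 0.2 at the start; it shuts along the case's +y. Caught, it reads near 0, anywhere from -0.008 to 0.008: its strike bracket is screwed on through slots and its exact place is not measured
- pull (a point): middle of the top edge of the window's upright aluminium pull, a lip across the window: 220 mm long along the case's x, 8 mm thick along y, 28 mm tall above the glass (top 192 mm above the counter). Moves with the window, axes as the case's. Further in +y are the window's front edge (50 mm) and, on its bracket, the steel strike bar (60 mm, up to 7 mm either way)
- catch: spring catch on the end deck, fixed to the case, axes as the case's; origin on the deck at the caught bar; 33 mm tall. From about 25 mm before the catch point the bar lifts the pawl's sloping nose (push with the drag 4 to 7 N), slides 8 mm under it more lightly, meets the rubber stop and must squeeze it about 1 mm (push 9 to 11 N) before the pawl drops behind it with a click
- pawl (a joint): lift of the catch's spring pawl, rad: 0 when down (before the bar comes, and again when it has caught the bar), about 0.12 as the bar passes under its nose
- block_near: cheese block like the first, lying in the case on the side of the case's -x; origin: centre of its underside
- block_far: cheese block like the first, lying in the case on the side of the case's +x; origin: centre of its underside
- jar: upright jar of olives on the counter, diameter 72, height 110 mm; origin: centre of its underside
- stop: rubber stop in the catch, fixed to the case, in line with the strike bar; about 8 N/mm. It ends the window's travel: more than 15 N on it is too hard. Origin on the catch's bed, 168 mm above the counter
Not all that is in view belongs to the job. Leave any red or turquoise look-alike of the cheese alone.

How it is judged:
By the outcome, as a careful person would: the job done as asked, in the order asked, and still so for the second after the job is handed in, with the robot touching nothing.
It also fails if it takes over 64 s, if anything falls off the work surface, if the arm or the gripper's body presses on something with over 40 N, if the wrist force passes 120 N, or if a joint passes its speed limit or range.

## Robot

A 7-joint arm with a two-finger parallel gripper is mounted at the origin on the work surface. World frame = base frame: x ahead of the robot, y to its left, z up, the work surface at z = 0. Lengths are in m, angles in rad, forces in N, time in s.
With the tool pointing down it reaches from about 0.425 to 0.825 m from the base axis. Payload 3.6 kg.
Tool frame: the origin (TCP) lies on the centre line of the jaws, within the pads' length; the fingertips stand 25 mm ahead of it and the grasp point (between the pads) lies 6 mm ahead of it; y points along the fingers, z is the direction in which the jaws open and shut, and the axes are right-handed (so a half turn about y gives the same grasp; the last joint's range is limited). The gripper opens to 93 mm and grips with 3 to 60 N. Pads are 15 mm wide; open, the fingers measure 128 mm over their backs; the gripper's body (75 mm by 188 mm) begins 65 mm behind the grasp point.
Start: joints at [-1.147, 0.615, -0.013, 1.423, 0.008, 1.103, -0.04], TCP at [0.283, 0.585, 0.209] pointing down, gripper open.
Joint ranges: [-3.12, 3.12], [-0.3, 2.06], [-1.34, 1.32], [0.26, 2.42], [-1.36, 4.5], [0.01, 1.98], [-2.84, 2.84]. Speed limits (rad/s): [2.79, 2.79, 3.14, 3.14, 3.14, 3.14, 3.14].

## Interface

Orientations are given as a unit quaternion [x, y, z, w].
In Python, from station import r gives the robot as it stands.
- The arm moves only by the shell command python3 -m creep 'ROWS' [OPENING]. ROWS is JSON, a list that holds one entry, the list of rows, each a list of 4 numbers: the shift along the tool's x, y, z in m, then the turn about the tool's y in rad. A call has 1 to 12 rows; each row is the pose to reach, as a shift and turn from the pose measured when the call began, along the tool's axes at that moment; what a row does not reach only later rows make up. A row lasts 1/8 s, in which the tool goes at most 62.5 mm and 10.7 degrees, less where a joint would pass 70% of its speed; a pose out of reach is approached as far as the arm can. A call with a gripper value outside its range is refused whole. OPENING is the finger opening in m, from 0 to 0.093, set as the call begins (- or left out, the last holds). The fingers move at their own pace and stop on an object; the grip force is fixed at half the most. Time passes only in rows, so rows that repeat a pose let the fingers close. It gives the time, the measured TCP pose, the force and the opening at its end, in the units of the state.
- r.get_state(): the state, without advancing time (a new reading comes with each control period).
- r.get_image(name): name is "side" or "top" or "wrist"; returns the picture (384x512x3 uint8, red, green, blue); there is no depth.
- r.calibration(name): a dict with "intrinsics" (3x3 intrinsics, pixels), "T" (4x4, takes a point from camera to world coordinates). Camera axes: x right, y up, looking along -z (the intrinsics and any distortion apply to the point x, -y, -z); pixel columns grow to the right and rows downward; lengths in m; the calibration is good to about 2 mm. A picture is of the moment at which its call begins: read the wrist's pose just before it. calibration takes no time and is no camera call; for the wrist camera it gives the pose at the moment of the call.
- r.finish_job(): hands the job in, once; it reports no verdict.
The state is a dict: "time_s": time; "qpos": joint angles; "qd": joint speeds; "joint_efforts": joint torques, N m; "position": TCP position; "orientation": TCP orientation; "ft_force": force on the tool from outside, world axes, zero at the start; "wrist_torque": the same for the moment, N m; "opening": finger opening in m.
Only numpy, scipy, OpenCV 4.12 (cv2) and the standard library are available. Lean on these libraries where they do the work, as an engineer would, in place of code of your own. Each camera call takes 0.05 s, during which the arm holds its last target.

## Working session

There is one attempt and no reset: what is moved stays moved. The work goes in short steps, Python scripts to look and compute and a shell command to move; the robot and the scene stay as the last step left them, time stands still between calls to the robot, and variables do not carry over. Pictures are saved under pics/ and viewed, and the job is handed in when it is done.

```bash
mkdir -p pics; ls; python3 - <<'E'
from station import r
import cv2
s=r.get_state()
for k,v in s.items(): print(k,v)
for n in ["side","top","wrist"]:
    c=r.calibration(n); print(n,c)
    im=r.get_image(n); cv2.imwrite(f"pics/{n}0.png",im[:,:,::-1])
E
```

```text
pics
time_s 0.0
qpos [-1.1465054   0.61591653 -0.01261916  1.42489217  0.00813334  1.10339642
 -0.0404131 ]
qd [ 1.38285025e-03 -1.14426635e-03  6.93899589e-04 -2.67512668e-03
 -6.81730049e-05 -1.32795572e-03  3.44577227e-04]
joint_efforts [ 3.45085812e-05 -4.58928895e+01  2.08863853e-01 -1.65749806e+01
 -6.11766684e-02  2.06116360e-02  2.41265661e-04]
position [0.28283465 0.58433256 0.20818519]
orientation [ 0.69011375 -0.15818801  0.15782818 -0.68833845]
ft_force [-0.29574657 -0.47995414 -0.02925453]
wrist_torque [-0.02031806 -0.01205592 -0.00131472]
opening 0.09314517547077059
side {'intrinsics': array([[481.92483513,   0.        , 262.19180272],
       [  0.        , 481.92483513, 191.93466952],
       [  0.        ,   0.        ,   1.        ]]), 'T': array([[ 0.98393207,  0.12227863, -0.13009847,  0.35301152],
       [-0.17811898,  0.62206231, -0.76243827, -0.95631317],
       [-0.01230056,  0.77336047,  0.6338472 ,  1.08661644],
       [ 0.        ,  0.        ,  0.        ,  1.        ]])}
top {'intrinsics': array([[448.66781975,   0.        , 252.09667677],
       [  0.        , 448.66781975, 197.50849582],
       [  0.        ,   0.        ,   1.        ]]), 'T': array([[-0.00240096,  0.99796096, -0.06378207,  0.47925395],
       [-0.9999782 , -0.00278834, -0.00598508,  0.18869652],
       [-0.00615072,  0.06376631,  0.9979459 ,  1.33205901],
       [ 0.        ,  0.        ,  0.        ,  1.        ]])}
wrist {'intrinsics': array([[318.33412549,   0.        , 255.97893944],
       [  0.        , 318.33412549, 196.63021356],
       [  0.        ,   0.        ,   1.        ]]), 'T': array([[ 0.43688908, -0.87334194, -0.21541074,  0.22199808],
       [ 0.89951317,  0.42364365,  0.10678071,  0.61255984],
       [-0.00199868, -0.24041612,  0.97066786,  0.38347766],
       [ 0.        ,  0.        ,  0.        ,  1.        ]])}
```

View pics/side0.png

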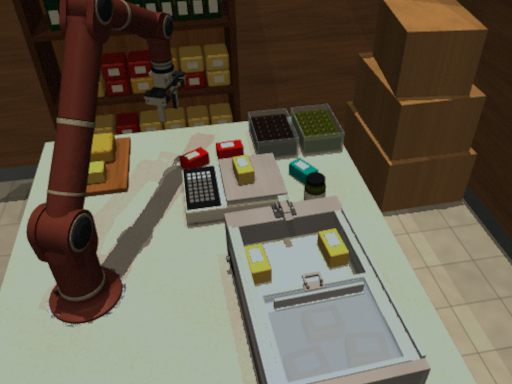

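View pics/top0.png

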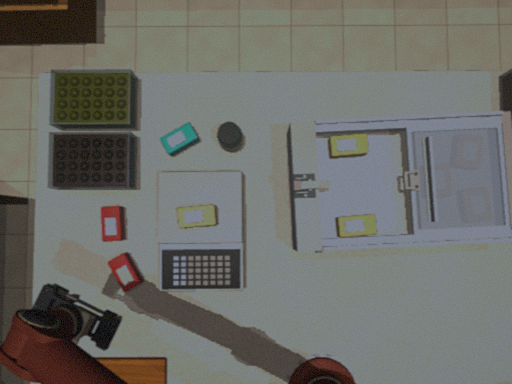

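View pics/wrist0.png

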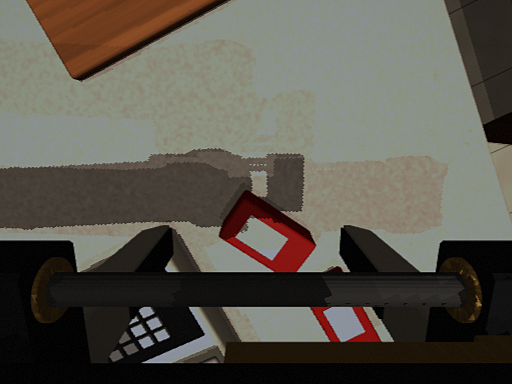

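The side and top pictures show the cheese on the scale at top-image (197,216). The case is on the right, its blocks at (349,146) and (356,225), the pull at (431,180), the strike bar at about (407,181), the catch at (303,186), and the jar at (230,136). Next I measure them.

```bash
cat > h.py <<'E'
import numpy as np, cv2
from station import r
def ray(cal,u,v):
    K=cal["intrinsics"];T=cal["T"]
    d=np.array([(u-K[0,2])/K[0,0],-(v-K[1,2])/K[1,1],-1.0])
    return T[:3,3],T[:3,:3]@d
def onz(cal,u,v,z):
    o,d=ray(cal,u,v); return o+d*(z-o[2])/d[2]
def proj(cal,p):
    K=cal["intrinsics"];T=cal["T"]
    c=T[:3,:3].T@(np.asarray(p)-T[:3,3]); c=c*[1,-1,-1]
    q=K@c; return q[:2]/q[2]
E
python3 - <<'E'
from h import *
im=cv2.imread("pics/top0.png"); cal=r.calibration("top")
hsv=cv2.cvtColor(im,cv2.COLOR_BGR2HSV)
m=cv2.inRange(hsv,(22,110,60),(35,255,255)); m[:100]=0; m[:, :150]=0; m[350:]=0
m=cv2.morphologyEx(m,cv2.MORPH_CLOSE,np.ones((3,3)))
for c in cv2.findContours(m,cv2.RETR_EXTERNAL,cv2.CHAIN_APPROX_NONE)[0]:
    if cv2.contourArea(c)<150: continue
    R=cv2.minAreaRect(c); b=cv2.boxPoints(R)
    P=np.array([onz(cal,*p,0.14) for p in b])[:,:2]
    print(R, P.mean(0).round(4)); print(P.round(4).tolist(), [np.linalg.norm(P[i]-P[i-1]).round(4) for i in range(4)])
cv2.imwrite("pics/t_case.png",cv2.resize(im[100:260,270:512],None,fx=3.3,fy=3.3,interpolation=cv2.INTER_CUBIC))
cv2.imwrite("pics/t_scale.png",cv2.resize(im[110:310,140:290],None,fx=3,fy=3,interpolation=cv2.INTER_CUBIC))
s=cv2.imread("pics/side0.png")
cv2.imwrite("pics/s_case.png",cv2.resize(s[190:384,210:430],None,fx=3,fy=3,interpolation=cv2.INTER_CUBIC))
E
```

```text
(no output)
```

View pics/t_case.png

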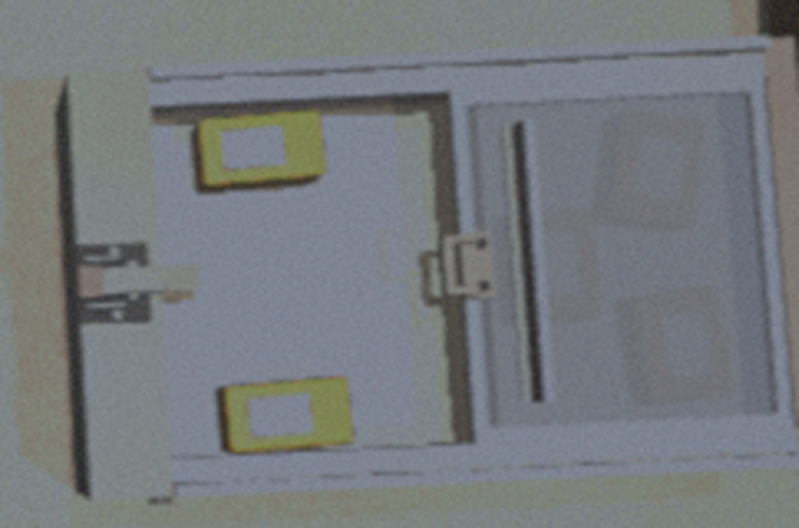

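View pics/t_scale.png

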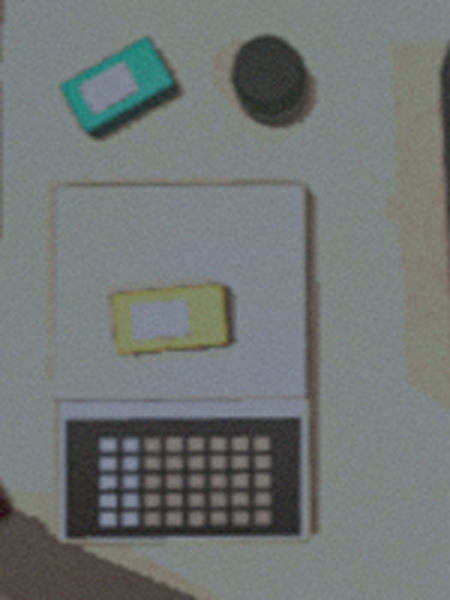

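View pics/s_case.png

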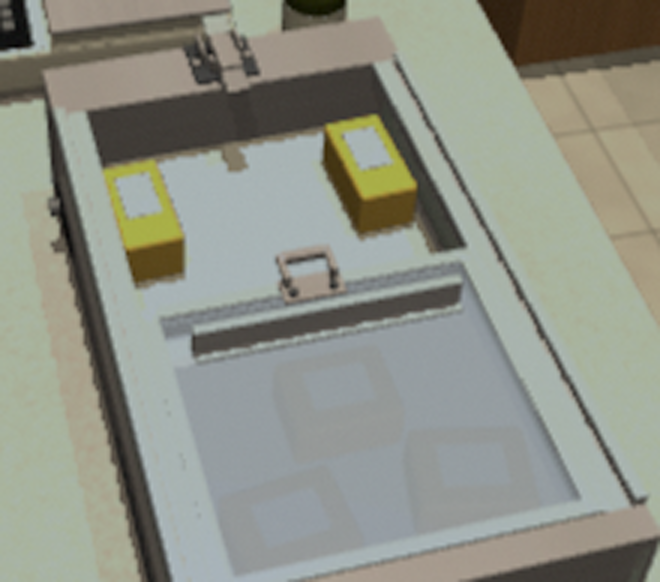

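The enlarged views show the pull as a dark line in the top image, from about (427,137) to (433,221). The strike bracket is ahead of the window edge, at about (400,184). The yellow mask found nothing, so I'll loosen it.

```bash
python3 - <<'E'
from h import *
im=cv2.imread("pics/top0.png"); cal=r.calibration("top")
hsv=cv2.cvtColor(cv2.GaussianBlur(im,(3,3),0),cv2.COLOR_BGR2HSV)
print(hsv[224,190],hsv[216,195],hsv[214,205], hsv[145,363])
big=cv2.resize(im,None,fx=4,fy=4,interpolation=cv2.INTER_CUBIC)
hsv=cv2.cvtColor(cv2.GaussianBlur(big,(5,5),0),cv2.COLOR_BGR2HSV)
m=cv2.inRange(hsv,(18,75,85),(40,255,255)); m[:480]=0; m[:, :600]=0; m[1200:]=0
m=cv2.morphologyEx(m,cv2.MORPH_OPEN,np.ones((5,5)))
for c in cv2.findContours(m,cv2.RETR_EXTERNAL,cv2.CHAIN_APPROX_NONE)[0]:
    if cv2.contourArea(c)<2000: continue
    R=cv2.minAreaRect(c); b=cv2.boxPoints(R)
    b=(b+0.5)/4-0.5
    P=np.array([onz(cal,*p,0.14) for p in b])[:,:2]
    L=[np.linalg.norm(P[i]-P[i-1]).round(4) for i in range(4)]
    e=P[1]-P[0] if L[1]>L[2] else P[2]-P[1]
    print(b.mean(0).round(1), P.mean(0).round(4), L,'yaw of long',np.degrees(np.arctan2(e[1],e[0])).round(2))
    cv2.polylines(big,[np.int32((b+.5)*4-.5)],True,(0,0,255),1)
cv2.imwrite("pics/t_box.png",big[500:1000,600:1500][:, :800])
E
```

```text
[ 36  67 133] [111  35 146] [ 35  65 133] [ 33  95 131]
[356.6 225.6] [ 0.4802 -0.0806] [np.float64(0.0541), np.float64(0.0993), np.float64(0.0542), np.float64(0.099)] yaw of long -84.62
[348.3 144.3] [ 0.6976 -0.0623] [np.float64(0.0566), np.float64(0.0992), np.float64(0.0566), np.float64(0.0989)] yaw of long -85.07
```

View pics/t_box.png

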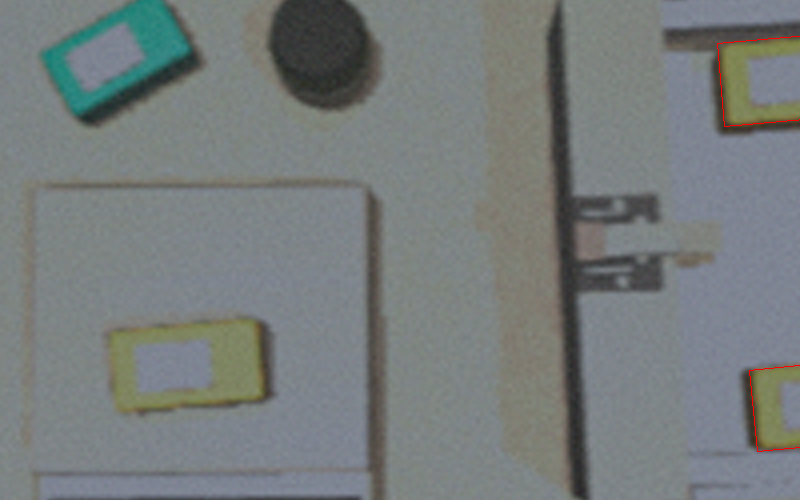

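```bash
python3 - <<'E'
from h import *
im=cv2.imread("pics/top0.png"); cal=r.calibration("top")
big=cv2.resize(im,None,fx=4,fy=4,interpolation=cv2.INTER_CUBIC)
hsv=cv2.cvtColor(cv2.GaussianBlur(big,(5,5),0),cv2.COLOR_BGR2HSV)
m=cv2.inRange(hsv,(18,45,85),(40,255,255)); m[:800]=0; m[:, :680]=0; m[920:]=0; m[:,890:]=0
m=cv2.morphologyEx(m,cv2.MORPH_OPEN,np.ones((5,5)))
for c in cv2.findContours(m,cv2.RETR_EXTERNAL,cv2.CHAIN_APPROX_NONE)[0]:
    if cv2.contourArea(c)<2000: continue
    R=cv2.minAreaRect(c); b=(cv2.boxPoints(R)+0.5)/4-0.5
    P=np.array([onz(cal,*p,0.14) for p in b])[:,:2]
    print('cheese',b.mean(0).round(1), P.mean(0).round(4), P.round(4).tolist(),[np.linalg.norm(P[i]-P[i-1]).round(4) for i in range(4)])
g=cv2.GaussianBlur(cv2.cvtColor(im,cv2.COLOR_BGR2GRAY),(3,3),0)
L=cv2.createLineSegmentDetector().detect(g)[0][:,0]
v=cv2.resize(im,None,fx=3.3,fy=3.3,interpolation=cv2.INTER_CUBIC)
for l in L:
    a,b,c,d=l
    if min(a,c)<265 or max(b,d)>265 or min(b,d)<105 or np.hypot(a-c,b-d)<25: continue
    for z in (.165,.192): 
        p,q=onz(cal,a,b,z),onz(cal,c,d,z); e=q-p
        print(z,l.round(1),p[:2].round(4),q[:2].round(4),np.degrees(np.arctan2(e[1],e[0])).round(2))
E
```

```text
cheese [196.2 215.9] [0.507  0.3444] [[0.5309, 0.398], [0.5394, 0.296], [0.483, 0.291], [0.4745, 0.3927]] [np.float64(0.0566), np.float64(0.1023), np.float64(0.0566), np.float64(0.102)]
0.165 [294.  199.3 296.9 249.4] [0.5488 0.0865] [0.4189 0.0802] -177.2
0.192 [294.  199.3 296.9 249.4] [0.5472 0.0889] [0.4203 0.0827] -177.2
0.165 [290.3 124.4 292.4 173.1] [0.7464 0.0948] [0.6175 0.0902] -177.94
0.192 [290.3 124.4 292.4 173.1] [0.7403 0.097 ] [0.6143 0.0924] -177.94
0.165 [428.1 135.7 434.4 220.7] [ 0.715  -0.2664] [ 0.4923 -0.2767] -177.35
0.192 [428.1 135.7 434.4 220.7] [ 0.7095 -0.2559] [ 0.492 -0.266] -177.35
0.165 [364.4 156.  330.6 158.5] [ 0.6619 -0.0986] [ 0.6556 -0.01  ] 94.07
0.192 [364.4 156.  330.6 158.5] [ 0.6576 -0.0919] [ 0.6515 -0.0054] 94.07
0.165 [430.6 220.5 424.4 138. ] [ 0.4928 -0.2667] [ 0.7089 -0.2567] 2.67
0.192 [430.6 220.5 424.4 138. ] [ 0.4924 -0.2562] [ 0.7036 -0.2464] 2.67
0.165 [292.  250.6 285.4 126.9] [0.416  0.0929] [0.7398 0.1075] 2.58
0.192 [292.  250.6 285.4 126.9] [0.4174 0.0951] [0.7338 0.1094] 2.58
0.165 [315.7 131.3 404.4 127. ] [0.7277 0.0282
[... 2217 characters left out ...]
-0.2326] [ 0.5672 -0.2281] 2.73
0.192 [417.6 228.1 414.9 191.9] [ 0.4735 -0.2228] [ 0.5652 -0.2184] 2.73
0.165 [341.9 121.1 398.1 117.9] [ 0.7548 -0.0411] [ 0.7627 -0.189 ] -86.96
0.192 [341.9 121.1 398.1 117.9] [ 0.7484 -0.0358] [ 0.7561 -0.1803] -86.96
0.165 [448.1 128.8 495.7 126.7] [ 0.7333 -0.3193] [ 0.7381 -0.4439] -87.77
0.192 [448.1 128.8 495.7 126.7] [ 0.7274 -0.3075] [ 0.7321 -0.4293] -87.77
0.165 [509.3 228.1 500.1 123.1] [ 0.4726 -0.4692] [ 0.7479 -0.4558] 2.78
0.192 [509.3 228.1 500.1 123.1] [ 0.4728 -0.454 ] [ 0.7417 -0.4409] 2.78
0.165 [411.9 130.5 446.9 128.8] [ 0.7289 -0.2243] [ 0.7331 -0.3162] -87.38
0.192 [411.9 130.5 446.9 128.8] [ 0.7231 -0.2147] [ 0.7272 -0.3045] -87.38
```

```bash
cat >> h.py <<'E'
from scipy.spatial.transform import Rotation as Ro
def plan(p,yaw_deg):
    s=r.get_state(); R=Ro.from_quat(s["orientation"]).as_matrix()
    d=R.T@(np.asarray(p)-s["position"])
    z=R[:,2]; a=np.degrees(np.arctan2(z[1],z[0]))
    e=(yaw_deg-a+90)%180-90      # world ccw turn needed
    print("t",round(s["time_s"],3),"pos",s["position"].round(4),"jaw yaw",round(a,2),"tool y",R[:,1].round(3),"q7",s["qpos"][6].round(3),"open",round(s["opening"],4),"F",s["ft_force"].round(1))
    print("shift",d.round(4),"turn about tool y",round(-np.radians(e),4),"rad")
E
python3 - <<'E'
from h import *
plan((0.507,0.3444,0.23),4.76)
# cheese cross-check with side view
im=cv2.imread("pics/side0.png"); cal=r.calibration("side")
for n,p in dict(cheese=(0.507,0.3444,.14),near=(0.4802,-0.0806,.14),far=(0.6976,-0.0623,.14),pull=(.600,-.256,.192)).items(): 
    q=proj(cal,p); cv2.circle(im,tuple(np.int32(q.round())),2,(0,0,255),-1); print(n,q.round(1))
cv2.imwrite("pics/s_chk.png",cv2.resize(im[140:320,180:380],None,fx=3.3,fy=3.3,interpolation=cv2.INTER_CUBIC))
E
```

```text
t 0.15 pos [0.2829 0.5845 0.2084] jaw yaw 64.17 tool y [-0.001 -0.002 -1.   ] q7 -0.04 open 0.093 F [-0.6  0.4  0.7]
shift [ 0.3063 -0.0213 -0.1186] turn about tool y 1.037 rad
cheese [241.7 163.3]
near [255.  256.4]
far [331.7 240.5]
pull [317.2 288.1]
```

View pics/s_chk.png

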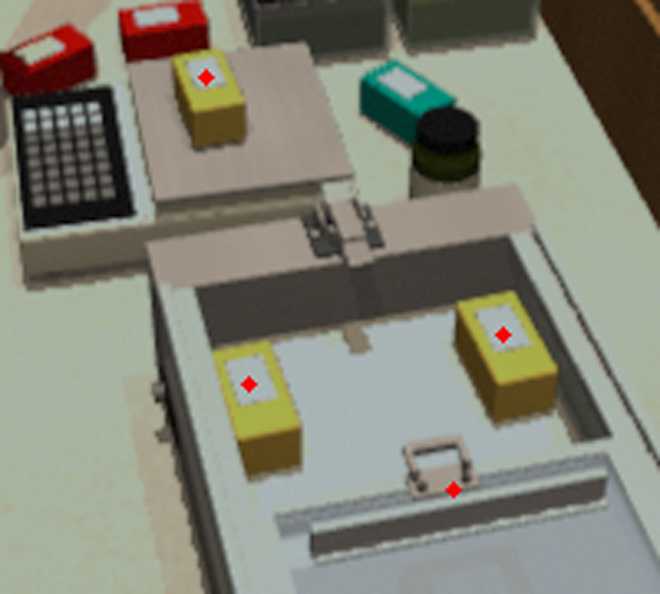

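The crossed-check dots sit on the block tops, so the two views agree to a few mm. The pull really lies about 8 mm further to -y. I'll move above the cheese.

```bash
python3 -m creep '[[[0.04,-0.01,-0.015,0.15],[0.09,-0.021,-0.034,0.3],[0.14,-0.021,-0.053,0.45],[0.19,-0.021,-0.073,0.6],[0.24,-0.021,-0.092,0.75],[0.28,-0.021,-0.108,0.9],[0.305,-0.021,-0.118,1.037],[0.306,-0.021,-0.119,1.037],[0.306,-0.021,-0.119,1.037]]]' 0.093
python3 - <<'E'
from h import *
plan((0.507,0.3425,0.127),4.76)
c=r.calibration("wrist"); im=r.get_image("wrist")[:,:,::-1].copy(); cv2.imwrite("pics/w1.png",im)
print(proj(c,(0.507,0.3425,.14)))
E
```

```text
time_s: 1.27
position: [0.5051, 0.3457, 0.2294]
orientation: [0.522, -0.478, 0.477, -0.52]
ft_force: [0.2, 1.6, 0.2]
opening: 0.0926
t 1.275 pos [0.5051 0.3457 0.2294] jaw yaw 4.99 tool y [-0.003 -0.001 -1.   ] q7 -0.403 open 0.0926 F [0.2 1.6 0.2]
shift [0.0033 0.1024 0.0019] turn about tool y 0.004 rad
[259.94154562 200.14526376]
```

View pics/w1.png

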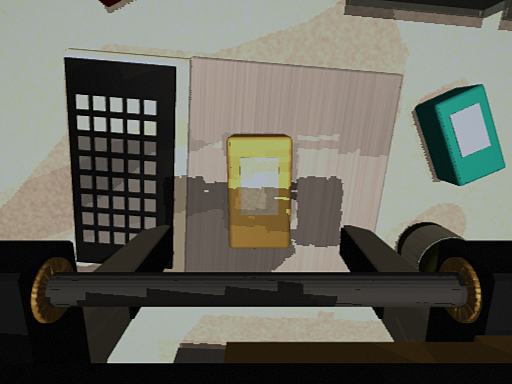

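```bash
python3 - <<'E'
from h import *
im=cv2.imread("pics/w1.png"); c=r.calibration("wrist")
cv2.imwrite("pics/w1c.png",cv2.resize(im[120:265,210:310],None,fx=4,fy=4,interpolation=cv2.INTER_CUBIC))
for u,v,z in [(229,137,.14),(292,137,.14),(291,245,.14),(229,245,.14),(260,137,.14),(260,248,.09)]: print(u,v,onz(c,u,v,z).round(4))
E
```

```text
229 137 [0.4768 0.394  0.14  ]
292 137 [0.5281 0.3984 0.14  ]
291 245 [0.5379 0.3043 0.14  ]
229 245 [0.483  0.2995 0.14  ]
260 137 [0.502  0.3962 0.14  ]
260 248 [0.5131 0.2779 0.09  ]
```

View pics/w1c.png

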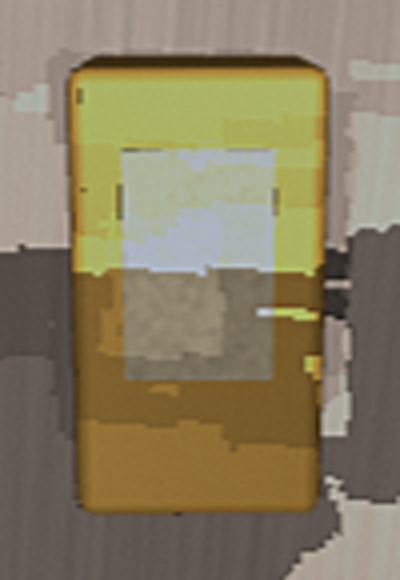

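The wrist picture puts the top face at columns 229–292 and rows 137–247, so the centre is about (0.507, 0.347), close to the TCP. I'll go straight down and grip.

```bash
python3 -m creep '[[[0,0.03,0.002,0.004],[0,0.06,0.002,0.004],[0,0.085,0.002,0.004],[0,0.1,0.002,0.004],[0,0.1025,0.002,0.004],[0,0.1025,0.002,0.004]]]' 0.093
python3 -m creep '[[[0,0,0,0],[0,0,0,0],[0,0,0,0],[0,0,0,0],[0,0,0,0],[0,0,0,0],[0,0,0,0],[0,0,0,0]]]' 0.04
```

```text
time_s: 2.08
position: [0.5069, 0.347, 0.1276]
orientation: [0.521, -0.479, 0.478, -0.52]
ft_force: [-0.5, 0.5, -0.2]
opening: 0.0931
time_s: 3.08
position: [0.5071, 0.347, 0.1277]
orientation: [0.521, -0.479, 0.478, -0.521]
ft_force: [0.8, 0.0, 0.6]
opening: 0.054
```

```bash
python3 -m creep '[[[0,-0.01,0,0],[0,-0.04,0,0],[0,-0.08,0,0],[0,-0.12,0,0],[0,-0.145,0,0],[0,-0.145,0,0],[0,-0.145,0,0]]]' 0.04
python3 - <<'E'
from h import *
plan((0.591,-0.0745,0.27),3.0)
c=r.calibration("wrist"); im=r.get_image("wrist")[:,:,::-1].copy(); cv2.imwrite("pics/w2.png",im)
cv2.imwrite("pics/s2.png",r.get_image("side")[:,:,::-1])
E
```

```text
time_s: 3.95
position: [0.5062, 0.3464, 0.2712]
orientation: [0.522, -0.479, 0.478, -0.519]
ft_force: [-0.3, 0.1, -2.4]
opening: 0.0541
t 3.95 pos [0.5062 0.3464 0.2712] jaw yaw 4.85 tool y [-0.004 -0.001 -1.   ] q7 -0.415 open 0.0541 F [-0.3  0.1 -2.4]
shift [0.4266 0.0014 0.049 ] turn about tool y 0.0323 rad
```

View pics/w2.png

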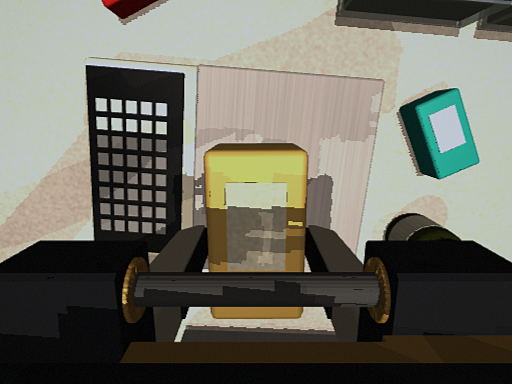

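View pics/s2.png

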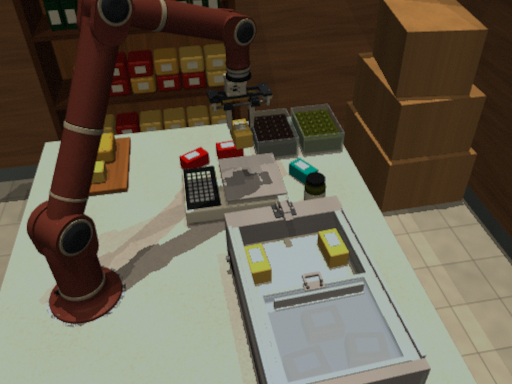

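The cheese is held level at wrist columns 205–307 and rows 150–318, and it is clear of the scale. I'll get its offset in the hand and carry it over.

```bash
python3 - <<'E'
from h import *
c=r.calibration("wrist")
for u,v in [(256,151),(256,317),(205,250),(307,250)]: print(onz(c,u,v,.2835).round(4))
print(r.get_state()["position"])
E
python3 -m creep '[[[0.03,0,0.004,0.005],[0.08,0,0.009,0.01],[0.13,0,0.015,0.015],[0.18,0,0.02,0.02],[0.23,0,0.026,0.025],[0.28,0,0.032,0.03],[0.33,0.001,0.038,0.032],[0.375,0.001,0.043,0.032],[0.41,0.001,0.047,0.032],[0.427,0.001,0.049,0.032],[0.427,0.001,0.049,0.032],[0.427,0.001,0.049,0.032]]]' 0.04
python3 - <<'E'
from h import *
plan((0.591,-0.0745,0.129),3.0)
c=r.calibration("wrist"); im=r.get_image("wrist")[:,:,::-1].copy(); cv2.imwrite("pics/w3.png",im)
np.save("w3T.npy",c["T"])
E
```

```text
[0.5006 0.3951 0.2835]
[0.5086 0.2996 0.2835]
[0.4772 0.3389 0.2835]
[0.533  0.3437 0.2835]
[0.5061451  0.34645808 0.27077331]
time_s: 5.55
position: [0.591, -0.0722, 0.2697]
orientation: [0.515, -0.487, 0.484, -0.513]
ft_force: [-0.3, 1.0, -2.9]
opening: 0.0538
t 5.55 pos [ 0.591  -0.0722  0.2697] jaw yaw 3.2 tool y [-0.005  0.    -1.   ] q7 0.306 open 0.0538 F [-0.3  1.  -2.9]
shift [0.0024 0.1407 0.0006] turn about tool y 0.0035 rad
```

View pics/w3.png

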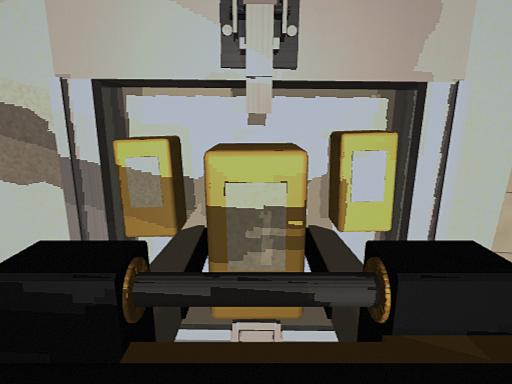

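```bash
python3 - <<'E'
from h import *
c=r.calibration("wrist")
for n,u,v,z in [("deckedge",260,77,.165),("deckL",110,79,.165),("deckR",410,77,.165),("railL",95,150,.165),("railR",425,150,.165),("nose",259,112,.165)]: print(n,onz(c,u,v,z).round(4))
for n,cs in dict(near=[(119,142),(173,139),(177,232),(124,237)],far=[(332,135),(388,133),(391,227),(341,231)]).items():
  print(n,np.mean([onz(c,u,v,.14) for u,v in cs],0).round(4))
E
```

```text
deckedge [0.5869 0.026  0.165 ]
deckL [0.4624 0.0176 0.165 ]
deckR [0.7108 0.0327 0.165 ]
railL [ 0.446  -0.0421  0.165 ]
railR [ 0.7341 -0.0261  0.165 ]
nose [ 0.5877 -0.0021  0.165 ]
near [ 0.4833 -0.0809  0.14  ]
far [ 0.6929 -0.0631  0.14  ]
```

Place target and block positions agree with the top view to about 3 mm. Lowering, with the last millimetres slow.

```bash
python3 -m creep '[[[0.001,0.02,0.0006,0.003],[0.002,0.05,0.0006,0.003],[0.0025,0.08,0.0006,0.003],[0.0025,0.105,0.0006,0.003],[0.0025,0.125,0.0006,0.003],[0.0025,0.134,0.0006,0.003],[0.0025,0.137,0.0006,0.003],[0.0025,0.138,0.0006,0.003],[0.0025,0.138,0.0006,0.003]]]' 0.04
python3 -m creep '[[[0,0.0008,0,0],[0,0.0016,0,0],[0,0.0024,0,0],[0,0.003,0,0],[0,0.003,0,0]]]' 0.04
```

```text
time_s: 6.72
position: [0.5916, -0.0745, 0.1326]
orientation: [0.514, -0.487, 0.486, -0.512]
ft_force: [-0.7, 1.0, -1.9]
opening: 0.054
time_s: 7.35
position: [0.5915, -0.0746, 0.1295]
orientation: [0.514, -0.487, 0.485, -0.512]
ft_force: [-0.2, 0.0, -2.0]
opening: 0.0539
```

```bash
python3 -m creep '[[[0,0.0004,0,0],[0,0.0008,0,0],[0,0.0012,0,0],[0,0.0012,0,0]]]' 0.04
python3 -m creep '[[[0,0.0004,0,0],[0,0.0008,0,0],[0,0.0008,0,0]]]' 0.04
```

```text
time_s: 7.85
position: [0.5915, -0.0746, 0.1282]
orientation: [0.514, -0.487, 0.485, -0.512]
ft_force: [-0.2, -0.0, -1.8]
opening: 0.0544
time_s: 8.22
position: [0.5916, -0.0746, 0.1278]
orientation: [0.514, -0.487, 0.486, -0.512]
ft_force: [0.0, 0.1, 2.2]
opening: 0.0541
```

The force went from -2 to +2.2 N, so the cheese is resting on the floor. Releasing and rising.

```bash
python3 -m creep '[[[0,0,0,0],[0,0,0,0],[0,0,0,0],[0,0,0,0]]]' 0.074
python3 -m creep '[[[0,-0.01,0,0],[0,-0.04,0,0],[0,-0.08,0,0],[0,-0.12,0,0],[0,-0.16,0,0],[0,-0.16,0,0]]]' 0.074
python3 - <<'E'
from h import *
c=r.calibration("wrist"); im=r.get_image("wrist")[:,:,::-1].copy(); cv2.imwrite("pics/w4.png",im)
E
```

```text
time_s: 8.72
position: [0.5916, -0.0746, 0.1278]
orientation: [0.514, -0.487, 0.486, -0.512]
ft_force: [-1.0, -0.5, 0.2]
opening: 0.0739
time_s: 9.48
position: [0.5942, -0.0754, 0.2923]
orientation: [-0.512, 0.485, -0.488, 0.514]
ft_force: [-0.3, -0.3, 0.1]
opening: 0.0738
```

View pics/w4.png

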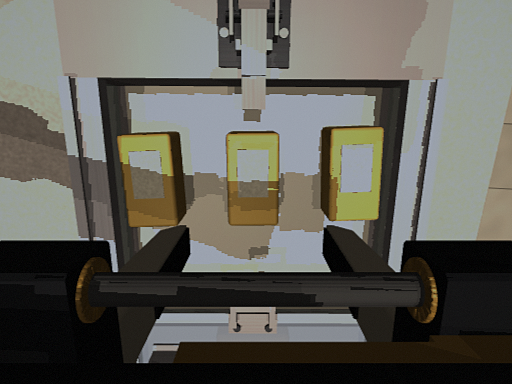

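The cheese sits flat between the two blocks at wrist (252,178). Next I move behind the pull with the fingers closing.

```bash
python3 - <<'E'
from h import *
plan((0.604,-0.33,0.28),2.65)
E
python3 -m creep '[[[0.03,0,0,0],[0.08,0.003,-0.001,0],[0.13,0.006,-0.002,0],[0.18,0.009,-0.002,0],[0.22,0.012,-0.003,0],[0.25,0.012,-0.003,0],[0.255,0.012,-0.003,0],[0.255,0.012,-0.003,0]]]' 0
python3 - <<'E'
from h import *
plan((0.604,-0.33,0.28),2.65)
c=r.calibration("wrist"); im=r.get_image("wrist")[:,:,::-1].copy(); cv2.imwrite("pics/w5.png",im)
im=r.get_image("top")[:,:,::-1].copy();cv2.imwrite("pics/t5.png",im)
E
```

```text
t 9.525 pos [ 0.5928 -0.075   0.2898] jaw yaw 3.05 tool y [ 0.001 -0.    -1.   ] q7 0.304 open 0.0737 F [-0.5 -0.6 -0.1]
shift [ 0.2553  0.0099 -0.0024] turn about tool y 0.0069 rad
time_s: 10.52
position: [0.6034, -0.3284, 0.2769]
orientation: [-0.513, 0.487, -0.486, 0.514]
ft_force: [-0.4, 0.3, -0.5]
opening: 0.0013
t 10.525 pos [ 0.6034 -0.3284  0.2769] jaw yaw 3.08 tool y [-0.001  0.002 -1.   ] q7 0.689 open 0.0013 F [-0.4  0.3 -0.5]
shift [ 0.0016 -0.0031  0.0005] turn about tool y 0.0076 rad
```

View pics/w5.png

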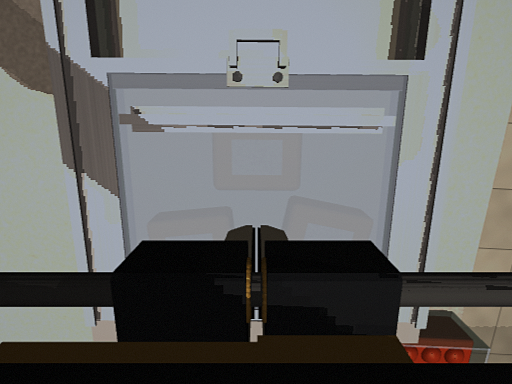

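```bash
python3 - <<'E'
from h import *
c=r.calibration("wrist"); print(c["T"][:3,3].round(4))
for v in (107,116,124,130,133): print(v,[onz(c,258,v,z)[:2].round(4).tolist() for z in (.164,.192)])
for u,v in [(121,120),(132,107),(383,107),(396,120)]: print(u,v,onz(c,u,v,.192).round(4))
print('bar',onz(c,258,41,.178).round(4),'front',onz(c,200,72,.164).round(4))
im=cv2.imread("pics/w5.png"); cv2.imwrite("pics/w5c.png",cv2.resize(im[25:150,100:410],None,fx=2.5,fy=2.5,interpolation=cv2.INTER_CUBIC))
E
```

```text
[ 0.599  -0.2625  0.4529]
107 [[0.6003, -0.2528], [0.6002, -0.2538]]
116 [[0.6007, -0.2605], [0.6006, -0.2607]]
124 [[0.6011, -0.2673], [0.6009, -0.2668]]
130 [[0.6014, -0.2725], [0.6012, -0.2715]]
133 [[0.6016, -0.2751], [0.6013, -0.2739]]
121 120 [ 0.4917 -0.2697  0.192 ]
132 107 [ 0.5009 -0.2592  0.192 ]
383 107 [ 0.6987 -0.2484  0.192 ]
396 120 [ 0.7106 -0.2578  0.192 ]
bar [ 0.5974 -0.2029  0.178 ] front [ 0.5493 -0.2268  0.164 ]
```

View pics/w5c.png

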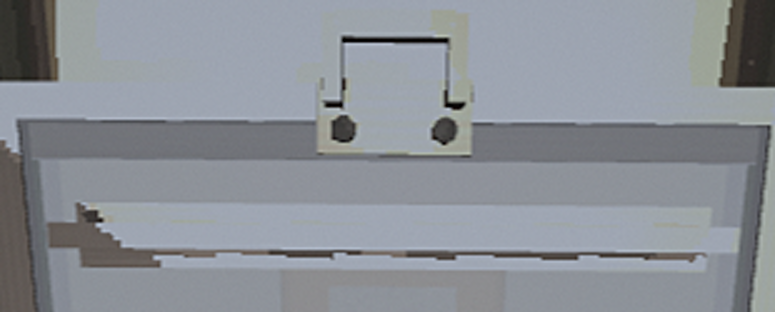

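The pull's top is at wrist rows 112–124, so its back face is near y = -0.267 and its centre near x = 0.601. I'll descend behind it, fingertips 8 mm above the glass.

```bash
python3 -m creep '[[[0,0.02,0.0005,0.0076],[0,0.045,0.0005,0.0076],[0,0.065,0.0005,0.0076],[0,0.076,0.0005,0.0076],[0,0.0785,0.0005,0.0076],[0,0.0785,0.0005,0.0076]]]' 0
python3 - <<'E'
from h import *
plan((0.601,-0.28,0.198),2.65)
E
```

```text
time_s: 11.38
position: [0.6051, -0.3271, 0.1999]
orientation: [-0.511, 0.487, -0.488, 0.513]
ft_force: [-0.3, -0.0, -0.3]
opening: 0.0003
t 11.375 pos [ 0.6051 -0.3271  0.1999] jaw yaw 2.79 tool y [ 0.002  0.001 -1.   ] q7 0.704 open 0.0003 F [-0.3 -0.  -0.3]
shift [-0.0472  0.0019 -0.0018] turn about tool y 0.0025 rad
```

```bash
python3 -m creep '[[[-0.015,0.001,-0.0005,0.002],[-0.03,0.002,-0.001,0.002],[-0.04,0.002,-0.0015,0.002],[-0.045,0.002,-0.0018,0.002],[-0.047,0.002,-0.0018,0.002],[-0.049,0.002,-0.0018,0.002],[-0.051,0.002,-0.0018,0.002],[-0.053,0.002,-0.0018,0.002],[-0.055,0.002,-0.0018,0.002],[-0.057,0.002,-0.002,0.002],[-0.059,0.002,-0.002,0.002],[-0.061,0.002,-0.002,0.002]]]' 0
python3 - <<'E'
from h import *
plan((0.601,-0.28,0.198),2.65)
E
```

```text
time_s: 12.88
position: [0.6002, -0.2661, 0.198]
orientation: [-0.511, 0.488, -0.488, 0.512]
ft_force: [0.8, 0.4, -0.4]
opening: -0.0001
t 12.875 pos [ 0.6002 -0.2661  0.198 ] jaw yaw 2.68 tool y [ 0.002  0.001 -1.   ] q7 0.631 open -0.0001 F [ 0.8  0.4 -0.4]
shift [ 0.0139 -0.      0.0002] turn about tool y 0.0006 rad
```

```bash
python3 - <<'E'
from h import *
cv2.imwrite("pics/w6.png",r.get_image("wrist")[:,:,::-1]);im=r.get_image("side")[:,:,::-1]; cv2.imwrite("pics/s6.png",cv2.resize(im[190:360,210:410],None,fx=3.3,fy=3.3,interpolation=cv2.INTER_CUBIC)); print([r.get_state()["ft_force"].round(1) for _ in range(3)])
E
```

```text
[array([ 0.3, -0. , -0.1]), array([ 0.3, -0. , -0.1]), array([ 0.3, -0. , -0.1])]
```

View pics/w6.png

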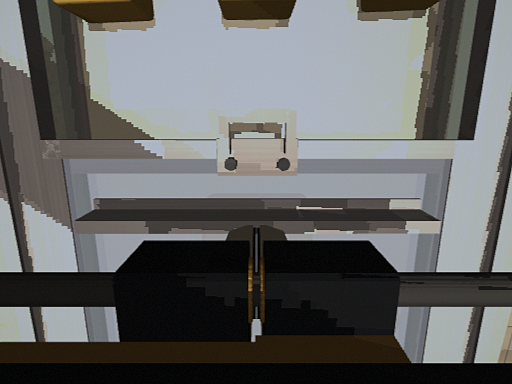

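View pics/s6.png

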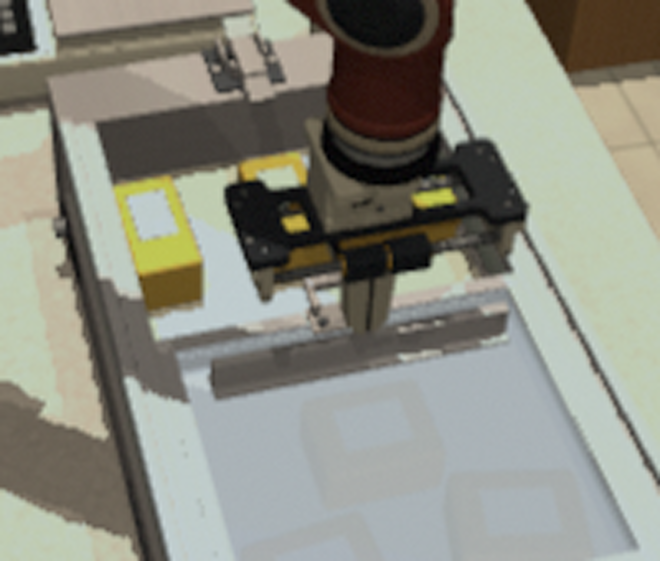

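```bash
python3 - <<'E'
from h import *
c=r.calibration("wrist")
for v in (198,220,226,233): print(v,onz(c,330,v,.192).round(4),onz(c,330,v,.164).round(4))
s=r.get_state(); p=s["position"]; cs=r.calibration("side")
q=lambda P:((proj(cs,P)-[210,190])*3.3).round(0)
print("tip",q(p+[0,0,-.025]), "wrist tip",proj(c,p+[0,0,-.025]),"wrist tcp",proj(c,p))
for y in (-.27,-.262,-.255,-.25): print(y,q((.6,y,.192)),q((.6,y-.0,.164)))
w=cv2.imread("pics/w6.png"); cv2.imwrite("pics/w6c.png",cv2.resize(w[180:260,170:350],None,fx=4.4,fy=4.4,interpolation=cv2.INTER_CUBIC))
E
```

```text
198 [ 0.6413 -0.2444  0.192 ] [ 0.6484 -0.2511  0.164 ]
220 [ 0.6427 -0.2579  0.192 ] [ 0.6499 -0.2667  0.164 ]
226 [ 0.643  -0.2616  0.192 ] [ 0.6504 -0.271   0.164 ]
233 [ 0.6435 -0.2661  0.192 ] [ 0.6509 -0.2761  0.164 ]
tip [356. 351.] wrist tip [258.21405014 219.80613062] wrist tcp [258.56845736 233.08506505]
-0.27 [359. 339.] [357. 364.]
-0.262 [356. 330.] [354. 355.]
-0.255 [353. 323.] [351. 348.]
-0.25 [351. 317.] [349. 342.]
```

View pics/w6c.png

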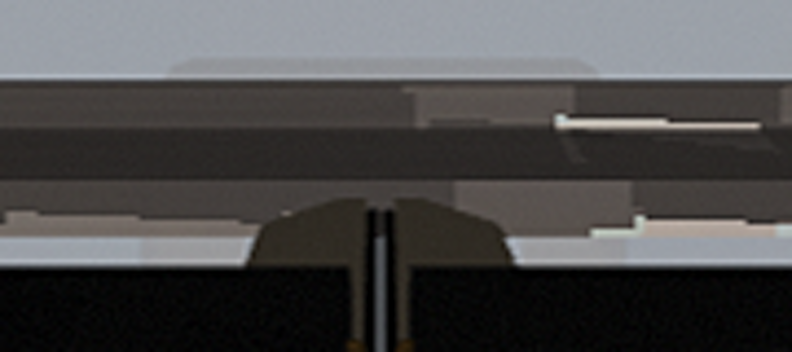

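```bash
python3 - <<'E'
from h import *
c=r.calibration("wrist"); cs=r.calibration("side")
s=r.get_state(); print(s["position"],s["qpos"].round(3),s["time_s"])
for sv in (328,332,340):
  o1,d1=ray(c,257,225.5); o2,d2=ray(cs,365/3.3+210,sv/3.3+190)
  A=np.array([d1,-d2]).T; t,res,_,_=np.linalg.lstsq(A,o2-o1,rcond=None)
  print(sv,(o1+d1*t[0]).round(4),(o2+d2*t[1]).round(4))
im=cv2.imread("pics/s6.png"); cv2.imwrite("pics/s6c.png",cv2.resize(im[230:410,200:520],None,fx=2.4,fy=2.4,interpolation=cv2.INTER_CUBIC))
E
```

```text
[ 0.60026777 -0.26585782  0.19799886] [ 0.19   0.655  0.353  1.427 -0.24   1.101  0.631] 12.975
328 [ 0.5992 -0.2624  0.1947] [ 0.6059 -0.264   0.1954]
332 [ 0.5993 -0.2635  0.1916] [ 0.6058 -0.265   0.1922]
340 [ 0.5994 -0.2656  0.1853] [ 0.6056 -0.2671  0.186 ]
```

View pics/s6c.png

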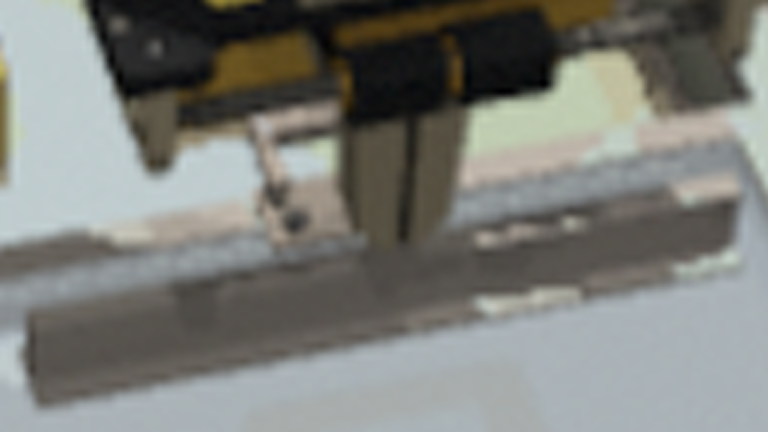

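Both views show the tapered fingertips just above the pull's top edge, at about z 0.192 by triangulation. They should be at 0.173, so they passed over it without touching. I'll back off and lower in small, force-checked steps.

```bash
python3 -m creep '[[[0.012,0,0,0],[0.024,0,0.001,0],[0.03,0,0.001,0],[0.03,0,0.001,0]]]' 0
python3 -m creep '[[[0,0.003,0,0],[0,0.005,0,0],[0,0.006,0,0],[0,0.006,0,0]]]' 0
python3 - <<'E'
from h import *
plan((0.601,-0.28,0.198),2.65)
cv2.imwrite("pics/w7.png",r.get_image("wrist")[:,:,::-1]);im=r.get_image("side")[:,:,::-1]; cv2.imwrite("pics/s7.png",cv2.resize(im[240:330,250:390],None,fx=5,fy=5,interpolation=cv2.INTER_CUBIC)); cs=r.calibration("side"); p=r.get_state()["position"]
for d in (-.015,-.025): print(((proj(cs,p+[0,0,d])-[250,240])*5).round())
E
```

```text
time_s: 13.48
position: [0.6023, -0.297, 0.1978]
orientation: [-0.511, 0.488, -0.489, 0.512]
ft_force: [-0.1, 0.0, 0.4]
opening: 0.0006
time_s: 13.98
position: [0.6023, -0.2967, 0.1917]
orientation: [-0.511, 0.488, -0.488, 0.512]
ft_force: [-0.2, 0.6, 1.1]
opening: 0.0004
t 13.975 pos [ 0.6023 -0.2967  0.1917] jaw yaw 2.63 tool y [ 0.001  0.001 -1.   ] q7 0.67 open 0.0004 F [-0.2  0.6  1.1]
shift [-0.0168 -0.0063 -0.0006] turn about tool y -0.0004 rad
[362. 329.]
[361. 343.]
```

View pics/s7.png

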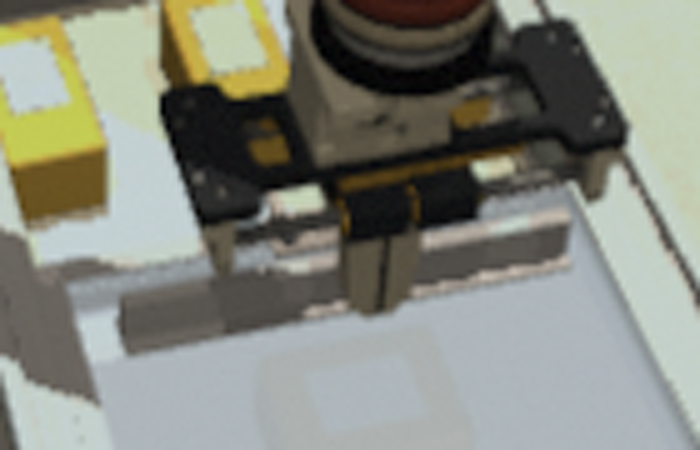

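View pics/w7.png

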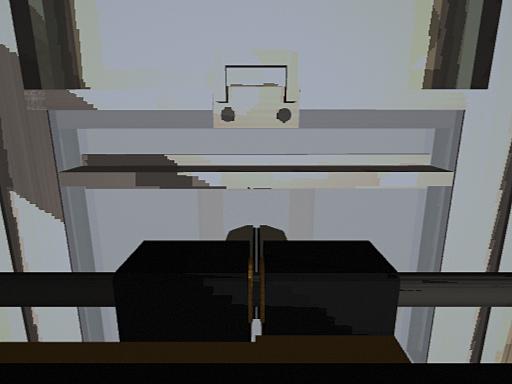

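```bash
python3 -m creep '[[[0,0.001,0,0],[0,0.002,0,0],[0,0.002,0,0]]]' 0
python3 -m creep '[[[0,0.001,0,0],[0,0.002,0,0],[0,0.002,0,0]]]' 0
python3 - <<'E'
from h import *
for i in range(3): s=r.get_state(); print(s["ft_force"].round(2),s["wrist_torque"].round(2),s["position"].round(4))
E
```

```text
time_s: 14.45
position: [0.6023, -0.2969, 0.1897]
orientation: [-0.511, 0.488, -0.489, 0.512]
ft_force: [0.5, -1.0, -0.6]
opening: 0.0002
time_s: 14.82
position: [0.6023, -0.2968, 0.1876]
orientation: [-0.511, 0.488, -0.488, 0.512]
ft_force: [0.3, -0.2, -0.6]
opening: 0.0005
[ 0.34 -0.23 -0.56] [-0.07  0.05 -0.06] [ 0.6023 -0.2968  0.1876]
[ 0.34 -0.23 -0.56] [-0.07  0.05 -0.06] [ 0.6023 -0.2968  0.1876]
[ 0.34 -0.23 -0.56] [-0.07  0.05 -0.06] [ 0.6023 -0.2968  0.1876]
```

```bash
python3 -m creep '[[[0,0.001,0,0],[0,0.002,0,0],[0,0.002,0,0]]]' 0
python3 -m creep '[[[0,0.001,0,0],[0,0.002,0,0],[0,0.002,0,0]]]' 0
python3 - <<'E'
from h import *
s=r.get_state();p=s["position"]; cs=r.calibration("side"); 
im=r.get_image("side")[:,:,::-1]; cv2.imwrite("pics/s8.png",cv2.resize(im[270:320,290:370],None,fx=9,fy=9,interpolation=cv2.INTER_CUBIC))
for z in (.165,.175,.185,.195): print(z,((proj(cs,[p[0],p[1],z])-[290,270])*9).round())
E
```

```text
time_s: 15.2
position: [0.6022, -0.2967, 0.1854]
orientation: [-0.511, 0.488, -0.488, 0.512]
ft_force: [0.1, -0.3, 0.2]
opening: 0.0004
time_s: 15.58
position: [0.6021, -0.2967, 0.1833]
orientation: [-0.511, 0.489, -0.488, 0.512]
ft_force: [-0.1, 0.1, 0.4]
opening: 0.0004
0.165 [288. 351.]
0.175 [291. 327.]
0.185 [293. 302.]
0.195 [296. 278.]
```

View pics/s8.png

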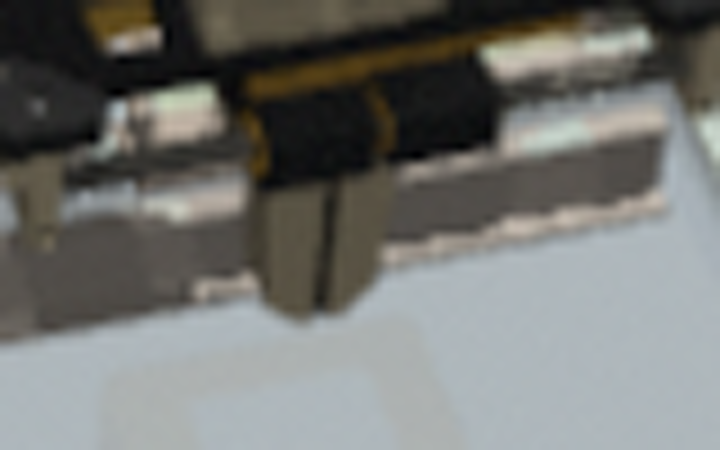

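The side view puts the tip at about z 0.178, so it stands only about 6–8 mm ahead of the reported TCP. I'll go 4 mm lower, then advance to contact.

```bash
python3 -m creep '[[[0,0.002,0,0],[0,0.004,0,0],[0,0.004,0,0]]]' 0
python3 -m creep '[[[-0.004,0,0,0],[-0.008,0,0,0],[-0.011,0,0,0],[-0.013,0,0,0],[-0.015,0,0,0],[-0.017,0,0,0],[-0.019,0,0,0]]]' 0
python3 -m creep '[[[-0.0015,0,0,0],[-0.003,0,0,0],[-0.0045,0,0,0],[-0.006,0,0,0]]]' 0
```

```text
time_s: 16.0
position: [0.602, -0.2966, 0.1791]
orientation: [-0.511, 0.489, -0.488, 0.512]
ft_force: [-0.3, 0.2, 0.5]
opening: 0.0003
time_s: 16.88
position: [0.6011, -0.2776, 0.1791]
orientation: [-0.511, 0.489, -0.488, 0.512]
ft_force: [-0.7, 0.3, -0.4]
opening: 0.0006
time_s: 17.38
position: [0.6009, -0.2719, 0.1791]
orientation: [-0.511, 0.489, -0.488, 0.512]
ft_force: [0.8, -2.5, -1.3]
opening: 0.0001
```

Contact at TCP y ≈ -0.273, with about 2.5 N of reaction. I'll push on gently.

```bash
python3 -m creep '[[[-0.003,0,0,0],[-0.006,0,0,0],[-0.009,0,0,0],[-0.013,0,0,0],[-0.017,0,0,0],[-0.021,0,0,0],[-0.025,0,0,0],[-0.029,0,0,0],[-0.033,0,0,0],[-0.037,0,0,0],[-0.04,0,0,0],[-0.042,0,0,0]]]' 0
python3 - <<'E'
from h import *
plan((0.601-0.0471*.05,-0.23,0.1791),2.65)
E
```

```text
time_s: 18.88
position: [0.5989, -0.2296, 0.1791]
orientation: [-0.511, 0.489, -0.488, 0.512]
ft_force: [1.1, -2.9, -1.0]
opening: 0.0002
t 18.875 pos [ 0.5989 -0.2296  0.1791] jaw yaw 2.61 tool y [ 0.     0.001 -1.   ] q7 0.588 open 0.0002 F [ 1.1 -2.9 -1. ]
shift [ 0.0004  0.     -0.0003] turn about tool y -0.0007 rad
```

```bash
for i in 1; do python3 -m creep '[[[-0.004,0,0,0],[-0.008,0,0,0],[-0.012,0,0,0],[-0.016,0,0,0],[-0.02,0,0,0],[-0.024,0,0,0],[-0.028,0,0,0],[-0.032,0,0,0],[-0.036,0,0,0],[-0.04,0,0,0],[-0.044,0,0,0],[-0.048,0,0,0]]]' 0; done
python3 -m creep '[[[-0.004,0,0,0],[-0.008,0,0,0],[-0.012,0,0,0],[-0.016,0,0,0],[-0.02,0,0,0],[-0.024,0,0,0],[-0.028,0,0,0],[-0.032,0,0,0],[-0.036,0,0,0],[-0.04,0,0,0],[-0.043,0,0,0],[-0.045,0,0,0]]]' 0
python3 - <<'E'
from h import *
plan((0.6,-0.1,0.1791),2.65)
c=r.calibration("wrist"); cv2.imwrite("pics/w9.png",r.get_image("wrist")[:,:,::-1])
E
```

```text
time_s: 20.38
position: [0.5967, -0.1813, 0.1792]
orientation: [-0.511, 0.489, -0.488, 0.512]
ft_force: [-0.7, -2.5, -1.7]
opening: 0.0004
time_s: 21.88
position: [0.5945, -0.136, 0.1792]
orientation: [-0.511, 0.489, -0.488, 0.512]
ft_force: [0.4, -1.2, -1.1]
opening: 0.0008
t 21.875 pos [ 0.5945 -0.136   0.1792] jaw yaw 2.62 tool y [-0.     0.002 -1.   ] q7 0.453 open 0.0008 F [ 0.4 -1.2 -1.1]
shift [-0.0357  0.0002  0.0071] turn about tool y -0.0005 rad
```

View pics/w9.png

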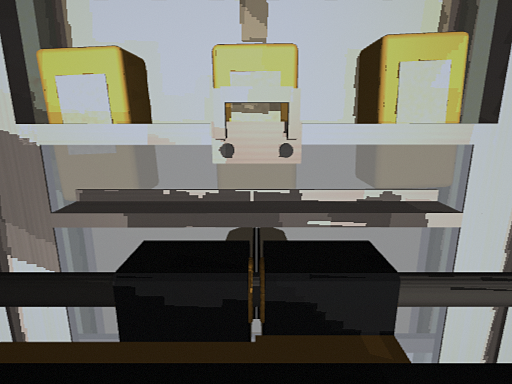

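The window is moving straight, with the bar at wrist row 103 approaching the pawl nose at row 40. I continue, slower near the catch.

```bash
python3 -m creep '[[[-0.003,0,0,0],[-0.006,0,0,0],[-0.009,0,0,0],[-0.012,0,0,0],[-0.015,0,0,0],[-0.018,0,0,0],[-0.02,0,0,0],[-0.022,0,0,0]]]' 0
python3 -m creep '[[[-0.0015,0,0,0],[-0.003,0,0,0],[-0.0045,0,0,0],[-0.006,0,0,0],[-0.0075,0,0,0],[-0.009,0,0,0]]]' 0
python3 -m creep '[[[-0.001,0,0,0],[-0.002,0,0,0],[-0.003,0,0,0],[-0.004,0,0,0],[-0.005,0,0,0]]]' 0
```

```text
time_s: 22.92
position: [0.5935, -0.1135, 0.1792]
orientation: [-0.511, 0.489, -0.488, 0.512]
ft_force: [0.4, -2.0, -0.7]
opening: 0.0003
time_s: 23.68
position: [0.593, -0.1044, 0.1793]
orientation: [-0.511, 0.489, -0.488, 0.512]
ft_force: [0.1, -1.1, -0.6]
opening: 0.0006
time_s: 24.3
position: [0.5928, -0.0994, 0.1793]
orientation: [-0.511, 0.489, -0.488, 0.512]
ft_force: [0.5, -1.6, -1.6]
opening: 0.0005
```

```bash
python3 -m creep '[[[-0.001,0,0,0],[-0.002,0,0,0],[-0.003,0,0,0],[-0.004,0,0,0],[-0.005,0,0,0]]]' 0
python3 -m creep '[[[-0.001,0,0,0],[-0.002,0,0,0],[-0.003,0,0,0],[-0.004,0,0,0]]]' 0
python3 - <<'E'
from h import *
c=r.calibration("wrist"); cv2.imwrite("pics/w10.png",r.get_image("wrist")[:,:,::-1])
E
```

```text
time_s: 24.92
position: [0.5925, -0.0943, 0.1792]
orientation: [-0.511, 0.489, -0.488, 0.512]
ft_force: [-0.4, -2.2, -0.6]
opening: 0.0007
time_s: 25.42
position: [0.5924, -0.0903, 0.1793]
orientation: [-0.511, 0.489, -0.488, 0.512]
ft_force: [0.9, -2.1, -1.4]
opening: 0.0006
```

View pics/w10.png

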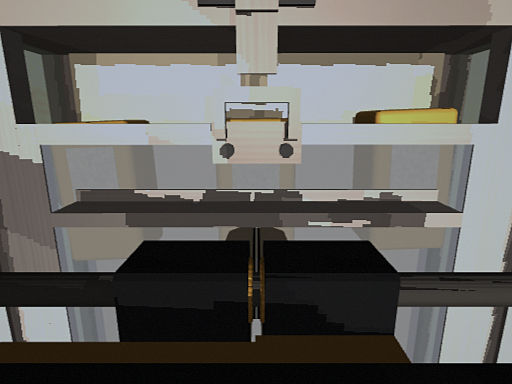

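The bar's front is at row 102 and the pawl nose's end at row 74, so there's still roughly 15 mm to first contact.

```bash
python3 -m creep '[[[-0.0015,0,0,0],[-0.003,0,0,0],[-0.0045,0,0,0],[-0.006,0,0,0],[-0.007,0,0,0],[-0.008,0,0,0]]]' 0
python3 -m creep '[[[-0.001,0,0,0],[-0.002,0,0,0],[-0.003,0,0,0],[-0.004,0,0,0],[-0.005,0,0,0]]]' 0
python3 -m creep '[[[-0.001,0,0,0],[-0.002,0,0,0],[-0.003,0,0,0],[-0.004,0,0,0]]]' 0
```

```text
time_s: 26.22
position: [0.592, -0.0819, 0.1793]
orientation: [-0.511, 0.489, -0.488, 0.512]
ft_force: [-0.0, -1.6, -0.2]
opening: 0.0008
time_s: 26.85
position: [0.5918, -0.0773, 0.1793]
orientation: [-0.511, 0.489, -0.488, 0.512]
ft_force: [0.7, -2.2, -1.6]
opening: 0.0002
time_s: 27.35
position: [0.5916, -0.0735, 0.1793]
orientation: [-0.511, 0.489, -0.488, 0.512]
ft_force: [0.5, -4.1, -1.9]
opening: 0.0004
```

Force is up to 4 N: the pawl nose is lifting. I'll use smaller steps.

```bash
python3 -m creep '[[[-0.001,0,0,0],[-0.002,0,0,0],[-0.003,0,0,0],[-0.004,0,0,0],[-0.005,0,0,0]]]' 0
python3 -m creep '[[[-0.001,0,0,0],[-0.002,0,0,0],[-0.003,0,0,0],[-0.004,0,0,0],[-0.005,0,0,0]]]' 0
```

```text
time_s: 27.98
position: [0.5914, -0.0685, 0.1793]
orientation: [-0.511, 0.489, -0.488, 0.512]
ft_force: [0.2, -4.0, -2.0]
opening: 0.0003
time_s: 28.6
position: [0.5911, -0.0637, 0.1793]
orientation: [-0.511, 0.489, -0.488, 0.512]
ft_force: [-0.1, -4.4, -2.5]
opening: 0.0004
```

```bash
python3 -m creep '[[[-0.0007,0,0,0],[-0.0014,0,0,0],[-0.0021,0,0,0],[-0.0028,0,0,0]]]' 0
python3 -m creep '[[[-0.0007,0,0,0],[-0.0014,0,0,0],[-0.0021,0,0,0],[-0.0028,0,0,0]]]' 0
```

```text
time_s: 29.1
position: [0.591, -0.061, 0.1793]
orientation: [-0.511, 0.489, -0.488, 0.511]
ft_force: [0.9, -4.1, -3.7]
opening: 0.0003
time_s: 29.6
position: [0.5909, -0.0584, 0.1793]
orientation: [-0.511, 0.489, -0.488, 0.511]
ft_force: [0.6, -5.1, -2.4]
opening: 0.0004
```

```bash
python3 -m creep '[[[-0.0007,0,0,0],[-0.0014,0,0,0],[-0.0021,0,0,0]]]' 0
python3 -m creep '[[[-0.0005,0,0,0],[-0.001,0,0,0],[-0.0015,0,0,0]]]' 0
python3 -m creep '[[[-0.0005,0,0,0],[-0.001,0,0,0],[-0.0015,0,0,0]]]' 0
```

```text
time_s: 29.98
position: [0.5907, -0.0554, 0.1793]
orientation: [-0.511, 0.489, -0.488, 0.512]
ft_force: [1.2, -2.7, -1.4]
opening: 0.0007
time_s: 30.35
position: [0.5907, -0.0537, 0.1793]
orientation: [-0.511, 0.489, -0.488, 0.512]
ft_force: [0.5, -4.0, -1.0]
opening: 0.0005
time_s: 30.72
position: [0.5906, -0.0522, 0.1793]
orientation: [-0.511, 0.489, -0.488, 0.512]
ft_force: [0.4, -3.0, -2.5]
opening: 0.0005
```

Lighter now: the bar is under the nose. Half-millimetre steps or smaller from here.

```bash
python3 -m creep '[[[-0.0005,0,0,0],[-0.001,0,0,0],[-0.0015,0,0,0]]]' 0
python3 -m creep '[[[-0.0004,0,0,0],[-0.0008,0,0,0],[-0.0008,0,0,0]]]' 0
python3 -m creep '[[[-0.0004,0,0,0],[-0.0008,0,0,0],[-0.0008,0,0,0]]]' 0
```

```text
time_s: 31.1
position: [0.5905, -0.0507, 0.1793]
orientation: [-0.511, 0.489, -0.488, 0.512]
ft_force: [0.6, -3.5, -1.5]
opening: 0.0007
time_s: 31.48
position: [0.5905, -0.0497, 0.1793]
orientation: [-0.511, 0.489, -0.488, 0.512]
ft_force: [0.6, -2.6, -1.7]
opening: 0.0005
time_s: 31.85
position: [0.5905, -0.0494, 0.1794]
orientation: [-0.511, 0.489, -0.488, 0.512]
ft_force: [0.8, -4.2, -1.6]
opening: 0.0008
```

```bash
python3 -m creep '[[[-0.0004,0,0,0],[-0.0006,0,0,0],[-0.0006,0,0,0]]]' 0
python3 -m creep '[[[-0.0004,0,0,0],[-0.0006,0,0,0],[-0.0006,0,0,0]]]' 0
```

```text
time_s: 32.22
position: [0.5905, -0.0493, 0.1793]
orientation: [-0.511, 0.489, -0.488, 0.511]
ft_force: [0.6, -5.5, -1.8]
opening: 0.0003
time_s: 32.6
position: [0.5905, -0.0492, 0.1793]
orientation: [0.511, -0.488, 0.489, -0.511]
ft_force: [1.4, -4.7, -2.0]
opening: 0.0006
```

On the rubber now. The arm yields under load, so I raise the shift gradually.

```bash
python3 -m creep '[[[-0.0004,0,0,0],[-0.0008,0,0,0],[-0.001,0,0,0],[-0.001,0,0,0]]]' 0
python3 -m creep '[[[-0.0005,0,0,0],[-0.001,0,0,0],[-0.0013,0,0,0],[-0.0013,0,0,0]]]' 0
```

```text
time_s: 33.1
position: [0.5904, -0.0492, 0.1794]
orientation: [0.511, -0.488, 0.489, -0.511]
ft_force: [0.5, -5.3, -2.6]
opening: 0.0003
time_s: 33.6
position: [0.5904, -0.0491, 0.1794]
orientation: [0.512, -0.488, 0.49, -0.51]
ft_force: [2.0, -5.8, -2.6]
opening: 0.0002
```

```bash
python3 -m creep '[[[-0.0008,0,0,0],[-0.0014,0,0,0],[-0.0018,0,0,0],[-0.0018,0,0,0]]]' 0
python3 - <<'E'
from h import *
cv2.imwrite("pics/w11.png",r.get_image("wrist")[:,:,::-1]);im=r.get_image("side")[:,:,::-1]; cv2.imwrite("pics/s11.png",cv2.resize(im[180:300,220:370],None,fx=5,fy=5,interpolation=cv2.INTER_CUBIC))
plan((0.59,-0.049,0.1791),2.65)
E
```

```text
time_s: 34.1
position: [0.5904, -0.049, 0.1794]
orientation: [0.512, -0.487, 0.491, -0.509]
ft_force: [1.5, -6.3, -2.9]
opening: 0.0004
t 34.2 pos [ 0.5904 -0.049   0.1794] jaw yaw 2.46 tool y [ 0.001 -0.006 -1.   ] q7 0.305 open 0.0005 F [ 1.1 -7.4 -2.9]
shift [-0.      0.0003 -0.0004] turn about tool y -0.0033 rad
```

View pics/w11.png

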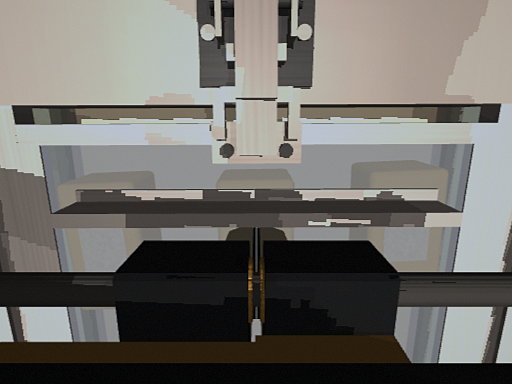

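View pics/s11.png

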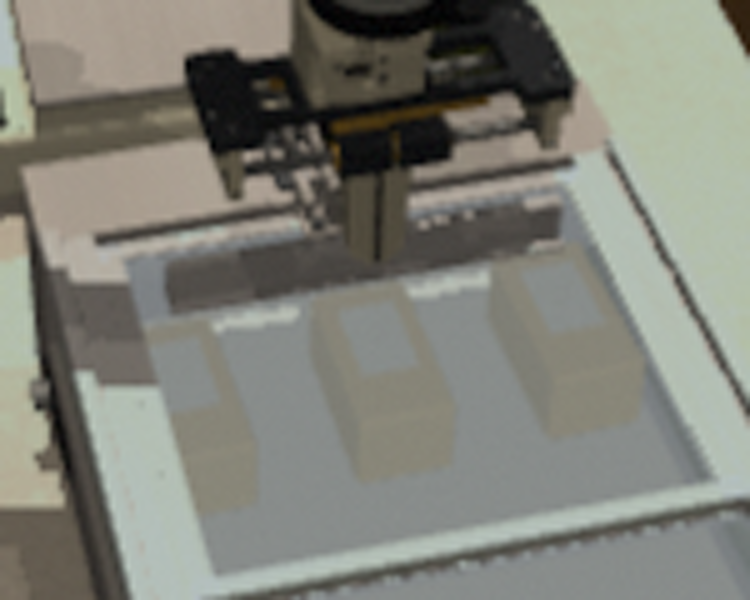

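The bar is now under the pawl and the gap at the deck is almost closed (wrist row 110). At 6–7 N I still need the 9–11 N squeeze.

```bash
python3 -m creep '[[[-0.001,0,0,0],[-0.0018,0,0,0],[-0.0024,0,0,0],[-0.0024,0,0,0]]]' 0
python3 - <<'E'
from h import *
plan((0.59,-0.049,0.1791),2.65)
E
```

```text
time_s: 34.7
position: [0.5904, -0.0486, 0.1794]
orientation: [0.512, -0.487, 0.492, -0.508]
ft_force: [0.2, -6.9, -3.4]
opening: 0.0005
t 34.7 pos [ 0.5904 -0.0486  0.1794] jaw yaw 2.39 tool y [ 0.002 -0.009 -1.   ] q7 0.301 open 0.0005 F [ 0.2 -6.9 -3.4]
shift [ 0.0004  0.0003 -0.0004] turn about tool y -0.0045 rad
```

```bash
python3 -m creep '[[[-0.0012,0,0,0],[-0.002,0,0,0],[-0.0026,0,0,0],[-0.0028,0,0,0],[-0.0028,0,0,0]]]' 0
python3 - <<'E'
from h import *
plan((0.59,-0.049,0.1791),2.65)
E
```

```text
time_s: 35.33
position: [0.5904, -0.0486, 0.1795]
orientation: [0.513, -0.486, 0.494, -0.507]
ft_force: [1.1, -7.2, -2.0]
opening: 0.0007
t 35.325 pos [ 0.5904 -0.0486  0.1795] jaw yaw 2.29 tool y [ 0.002 -0.013 -1.   ] q7 0.296 open 0.0007 F [ 1.1 -7.2 -2. ]
shift [ 0.0004  0.0004 -0.0004] turn about tool y -0.0062 rad
```

```bash
python3 -m creep '[[[-0.0015,0,0,0],[-0.0025,0,0,0],[-0.0032,0,0,0],[-0.0036,0,0,0],[-0.0036,0,0,0]]]' 0
python3 - <<'E'
from h import *
plan((0.59,-0.049,0.1791),2.65)
E
```

```text
time_s: 35.95
position: [0.5904, -0.0486, 0.1795]
orientation: [0.513, -0.485, 0.496, -0.506]
ft_force: [1.4, -8.4, -3.2]
opening: 0.0007
t 35.95 pos [ 0.5904 -0.0486  0.1795] jaw yaw 2.17 tool y [ 0.003 -0.018 -1.   ] q7 0.29 open 0.0007 F [ 1.4 -8.4 -3.2]
shift [ 0.0004  0.0004 -0.0004] turn about tool y -0.0084 rad
```

```bash
python3 -m creep '[[[-0.002,0,0,0],[-0.0032,0,0,0],[-0.004,0,0,0],[-0.0044,0,0,0],[-0.0044,0,0,0]]]' 0
python3 - <<'E'
from h import *
plan((0.59,-0.049,0.1791),2.65)
E
```

```text
time_s: 36.58
position: [0.5904, -0.0485, 0.1796]
orientation: [0.514, -0.484, 0.498, -0.504]
ft_force: [2.0, -10.5, -3.5]
opening: 0.0004
t 36.575 pos [ 0.5904 -0.0485  0.1796] jaw yaw 2.02 tool y [ 0.004 -0.023 -1.   ] q7 0.282 open 0.0004 F [  2.  -10.5  -3.5]
shift [ 0.0005  0.0005 -0.0004] turn about tool y -0.0111 rad
```

10.5 N is within the stated range. Before pushing more I'll check the pawl.

```bash
python3 - <<'E'
from h import *
w=r.get_image("wrist")[:,:,::-1].copy(); cv2.imwrite("pics/w12.png",w)
a=cv2.imread("pics/w11.png")[0:180,180:340]; b=w[0:180,180:340]
cv2.imwrite("pics/cmp12.png",cv2.resize(np.hstack([a,b]),None,fx=2.5,fy=2.5,interpolation=cv2.INTER_CUBIC))
print(r.get_state()["ft_force"])
E
```

```text
[ 0.91260589 -9.12312492 -3.80165337]
```

View pics/cmp12.png

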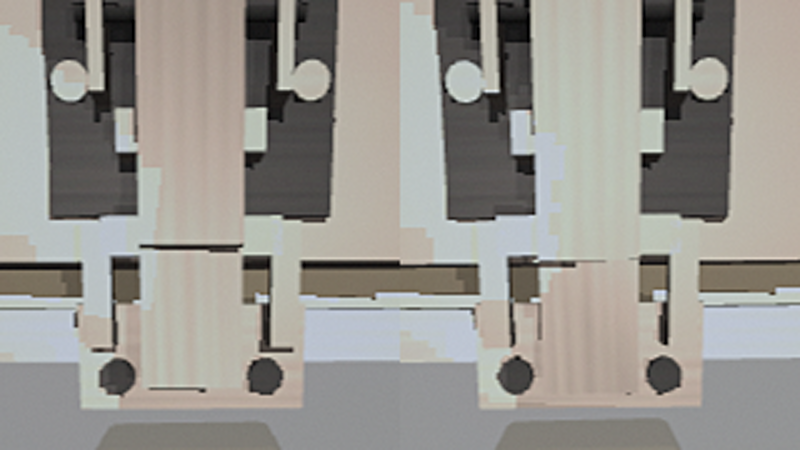

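The pawl looks different: its crease moved from crop row 247 to 262 and its shading changed, so it has probably dropped. I'll back the fingers off and confirm the window holds.

```bash
python3 -m creep '[[[0.001,0,0,0],[0.003,0,0,0],[0.006,0,0,0],[0.01,0,0,0],[0.015,0,0,0],[0.02,0,0,0],[0.02,0,0,0]]]' 0
python3 - <<'E'
from h import *
s=r.get_state(); print(s["position"],s["ft_force"])
w=r.get_image("wrist")[:,:,::-1].copy(); cv2.imwrite("pics/w13.png",w)
im=r.get_image("side")[:,:,::-1]; cv2.imwrite("pics/s13.png",cv2.resize(im[180:300,220:370],None,fx=5,fy=5,interpolation=cv2.INTER_CUBIC))
E
```

```text
time_s: 37.5
position: [0.591, -0.0693, 0.1802]
orientation: [0.513, -0.485, 0.498, -0.503]
ft_force: [-0.9, -0.8, -0.1]
opening: 0.0007
[ 0.59099158 -0.06934457  0.18015291] [-0.93217185 -0.81764947 -0.13467063]
```

View pics/w13.png

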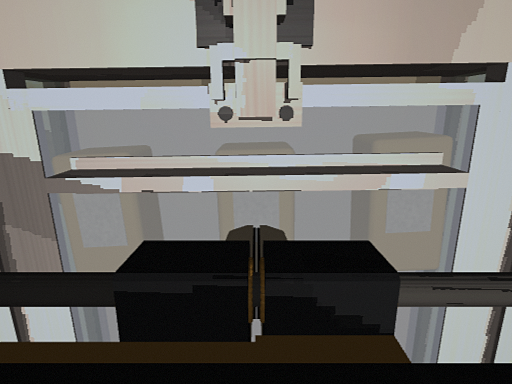

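View pics/s13.png

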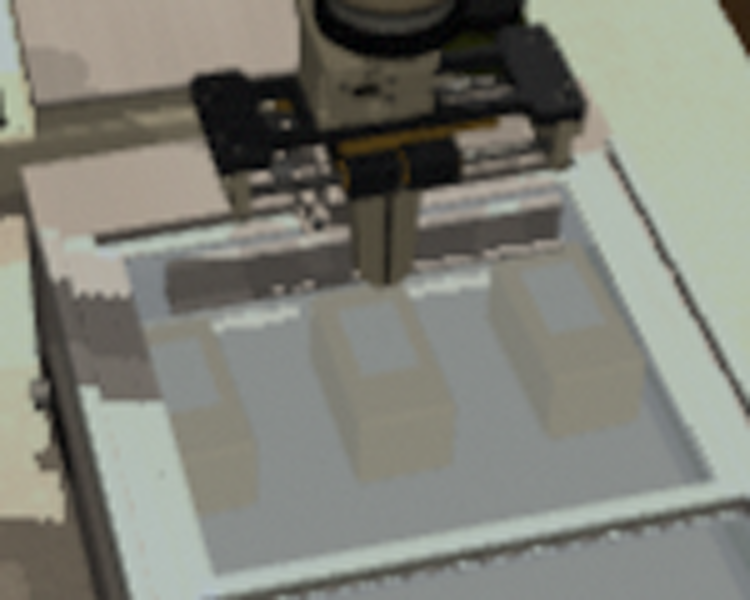

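The window stayed put at side crop (165–560, 190–310). To be sure about the pawl I'll rise to the same viewpoint as picture w4, where the pawl was down.

```bash
python3 -m creep '[[[0,-0.01,0,0],[0.001,-0.04,0.001,0],[0.003,-0.08,0.002,0],[0.005,-0.105,0.002,0],[0.005,-0.109,0.002,0],[0.005,-0.109,0.002,0]]]' 0
python3 - <<'E'
from h import *
plan((0.5928,-0.075,0.2898),3.05)
w=r.get_image("wrist")[:,:,::-1].copy(); cv2.imwrite("pics/w14.png",w)
a=cv2.imread("pics/w4.png")[0:150,170:340]; b=w[0:150,170:340]
cv2.imwrite("pics/cmp14.png",cv2.resize(np.hstack([a,b]),None,fx=2.3,fy=2.3,interpolation=cv2.INTER_CUBIC))
E
```

```text
time_s: 38.35
position: [0.5924, -0.0705, 0.2887]
orientation: [0.514, -0.485, 0.498, -0.504]
ft_force: [0.3, -0.1, -0.2]
opening: 0.0005
t 38.35 pos [ 0.5924 -0.0705  0.2887] jaw yaw 2.02 tool y [ 0.003 -0.023 -1.   ] q7 0.281 open 0.0005 F [ 0.3 -0.1 -0.2]
shift [ 0.0045 -0.001   0.0002] turn about tool y -0.0179 rad
```

View pics/cmp14.png

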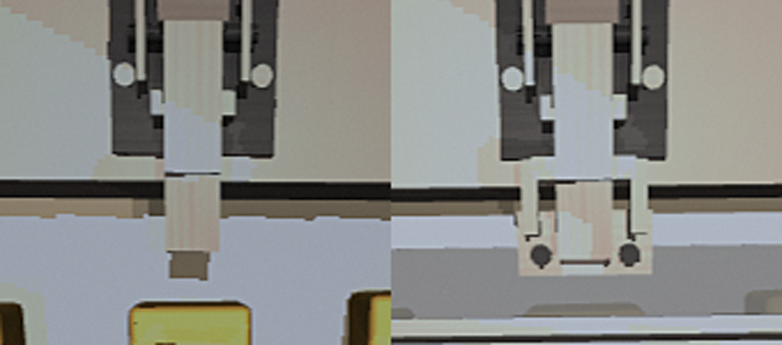

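It looks like the down state, but the picture alone isn't conclusive. I'll do a gentle physical check: hook the front side of the pull, off to one side of the bracket, and draw it back lightly (~3–4 N). It should hold if caught.

```bash
python3 - <<'E'
from h import *
plan((0.651,-0.003,0.285),2.65)
plan((0.651,-0.003,0.181),2.65)
E
```

```text
t 38.4 pos [ 0.5921 -0.0704  0.288 ] jaw yaw 2.02 tool y [ 0.002 -0.023 -1.   ] q7 0.281 open 0.0002 F [ 0.1  0.3 -0. ]
shift [-0.0653  0.0016  0.0612] turn about tool y -0.0109 rad
t 38.4 pos [ 0.5921 -0.0704  0.288 ] jaw yaw 2.02 tool y [ 0.002 -0.023 -1.   ] q7 0.281 open 0.0002 F [ 0.1  0.3 -0. ]
shift [-0.0677  0.1056  0.0611] turn about tool y -0.0109 rad
```

```bash
python3 -m creep '[[[-0.03,0,0.028,-0.005],[-0.065,0.002,0.061,-0.011],[-0.0655,0.002,0.061,-0.011],[-0.0655,0.002,0.061,-0.011]]]' 0
python3 - <<'E'
from h import *
plan((0.651,-0.003,0.181),2.65)
c=r.calibration("wrist"); w=r.get_image("wrist")[:,:,::-1].copy(); cv2.imwrite("pics/w15.png",w)
E
```

```text
time_s: 38.9
position: [0.6499, -0.0034, 0.2831]
orientation: [0.518, -0.483, 0.494, -0.505]
ft_force: [-0.4, -0.4, -0.2]
opening: 0.0007
t 38.9 pos [ 0.6499 -0.0034  0.2831] jaw yaw 2.63 tool y [-0.001 -0.024 -1.   ] q7 0.181 open 0.0007 F [-0.4 -0.4 -0.2]
shift [-0.0028  0.1021  0.0013] turn about tool y -0.0003 rad
```

View pics/w15.png

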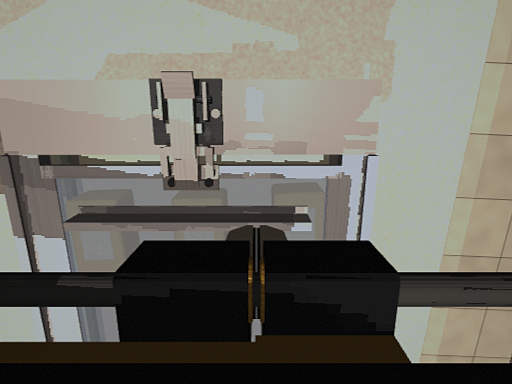

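```bash
python3 - <<'E'
from h import *
c=r.calibration("wrist"); p=r.get_state()["position"]
print("land",proj(c,(p[0],p[1],.175)),[onz(c,258,v,.192).round(4) for v in (207,213,222)], "frontedge",onz(c,258,163,.164).round(4), "bracket R",onz(c,219,180,.175).round(4))
E
```

```text
land [257.84911664 188.53961695] [array([ 0.6505, -0.0167,  0.192 ]), array([ 0.6507, -0.0222,  0.192 ]), array([ 0.6511, -0.0305,  0.192 ])] frontedge [0.6491 0.0174 0.164 ] bracket R [0.6143 0.0021 0.175 ]
```

```bash
python3 -m creep '[[[-0.001,0.03,0.0012,0],[-0.002,0.06,0.0012,0],[-0.0025,0.085,0.0012,0],[-0.0028,0.098,0.0012,0],[-0.0028,0.101,0.0012,0],[-0.0028,0.101,0.0012,0]]]' 0
python3 -m creep '[[[0.003,0,0,0],[0.006,0,0,0],[0.009,0,0,0],[0.012,0,0,0],[0.014,0,0,0],[0.015,0,0,0]]]' 0
```

```text
time_s: 39.7
position: [0.6514, -0.0044, 0.1836]
orientation: [0.517, -0.483, 0.495, -0.505]
ft_force: [-0.1, 0.9, 0.0]
opening: -0.0
time_s: 40.45
position: [0.652, -0.0195, 0.184]
orientation: [0.517, -0.483, 0.495, -0.505]
ft_force: [-0.2, 0.5, 0.4]
opening: 0.0006
```

```bash
python3 -m creep '[[[0.001,0,0,0],[0.002,0,0,0],[0.003,0,0,0],[0.0035,0,0,0],[0.004,0,0,0]]]' 0
python3 -m creep '[[[0.0007,0,0,0],[0.0014,0,0,0],[0.002,0,0,0],[0.002,0,0,0]]]' 0
```

```text
time_s: 41.08
position: [0.6522, -0.0235, 0.1841]
orientation: [0.517, -0.483, 0.495, -0.505]
ft_force: [-0.2, -0.5, 0.1]
opening: 0.0005
time_s: 41.58
position: [0.6523, -0.0256, 0.1841]
orientation: [0.517, -0.483, 0.495, -0.505]
ft_force: [0.5, 0.6, -0.6]
opening: 0.0006
```

```bash
python3 -m creep '[[[0.0007,0,0,0],[0.0014,0,0,0],[0.002,0,0,0],[0.002,0,0,0]]]' 0
python3 -m creep '[[[0.0005,0,0,0],[0.001,0,0,0],[0.0015,0,0,0],[0.0015,0,0,0]]]' 0
```

```text
time_s: 42.08
position: [0.6524, -0.0277, 0.1842]
orientation: [0.517, -0.483, 0.495, -0.505]
ft_force: [0.3, 0.5, 0.5]
opening: 0.0004
time_s: 42.58
position: [0.6524, -0.0293, 0.1842]
orientation: [0.517, -0.483, 0.495, -0.505]
ft_force: [-1.2, -0.2, 0.2]
opening: 0.0006
```

```bash
python3 - <<'E'
from h import *
c=r.calibration("wrist"); w=r.get_image("wrist")[:,:,::-1].copy(); cv2.imwrite("pics/w16.png",w)
im=r.get_image("side")[:,:,::-1]; cv2.imwrite("pics/s16.png",cv2.resize(im[180:300,220:370],None,fx=5,fy=5,interpolation=cv2.INTER_CUBIC))
print(r.get_state()["ft_force"])
for v in (205,210,215,220): print(v,onz(c,300,v,.192).round(4))
E
```

```text
[-0.3760478   0.37435279 -0.49119696]
205 [ 0.674  -0.0089  0.192 ]
210 [ 0.6742 -0.0118  0.192 ]
215 [ 0.6745 -0.0146  0.192 ]
220 [ 0.6747 -0.0175  0.192 ]
```

View pics/w16.png

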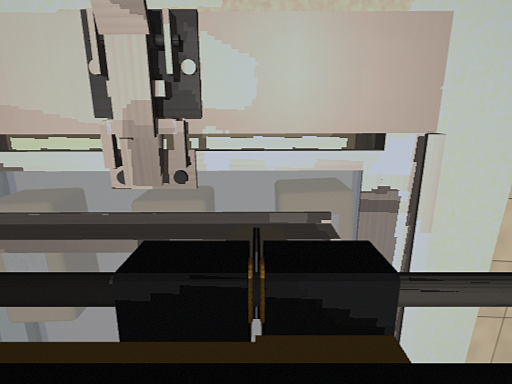

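View pics/s16.png

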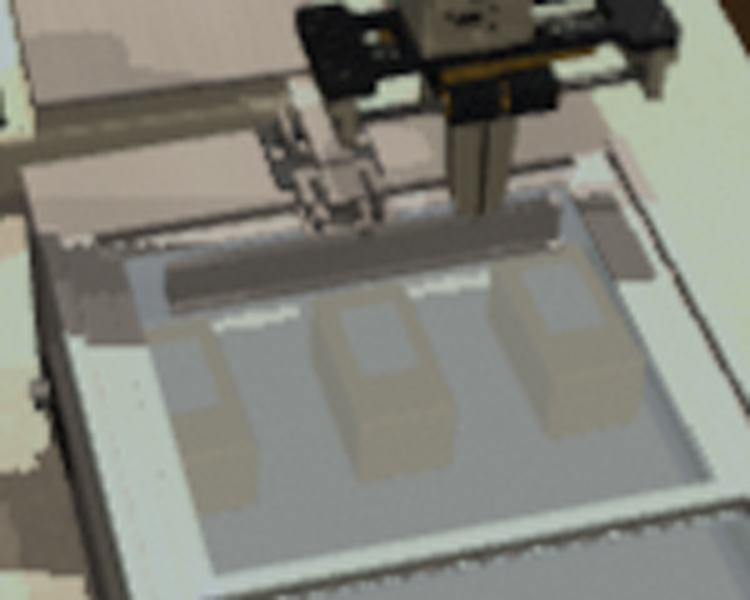

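The fingertip stands right in front of the pull (side crop ~(480,215)) and the window hasn't moved. I'll draw on gently.

```bash
python3 -m creep '[[[0.0005,0,0,0],[0.001,0,0,0],[0.0015,0,0,0],[0.0015,0,0,0]]]' 0
python3 -m creep '[[[0.0005,0,0,0],[0.001,0,0,0],[0.0015,0,0,0],[0.0015,0,0,0]]]' 0
```

```text
time_s: 43.18
position: [0.6525, -0.0308, 0.1843]
orientation: [0.517, -0.483, 0.495, -0.505]
ft_force: [-0.0, -0.6, 0.6]
opening: 0.0008
time_s: 43.68
position: [0.6526, -0.0324, 0.1843]
orientation: [0.517, -0.483, 0.495, -0.505]
ft_force: [-0.2, -0.2, 0.1]
opening: 0.0002
```

```bash
python3 -m creep '[[[0.001,0,0,0],[0.002,0,0,0],[0.002,0,0,0]]]' 0
python3 -m creep '[[[0.001,0,0,0],[0.002,0,0,0],[0.002,0,0,0]]]' 0
python3 - <<'E'
from h import *
c=r.calibration("wrist"); w=r.get_image("wrist")[:,:,::-1].copy(); 
im=r.get_image("side")[:,:,::-1]; a=cv2.resize(im[180:260,270:370],None,fx=5,fy=5,interpolation=cv2.INTER_CUBIC)
b=cv2.resize(w[190:250,200:350],None,fx=500/150,fy=500/150,interpolation=cv2.INTER_CUBIC); cv2.imwrite("pics/sw17.png",np.vstack([a,b]))
print(r.get_state()["ft_force"])
E
```

```text
time_s: 44.05
position: [0.6526, -0.0346, 0.1844]
orientation: [0.517, -0.483, 0.495, -0.505]
ft_force: [-0.2, -0.0, 0.3]
opening: 0.0006
time_s: 44.42
position: [0.6527, -0.0368, 0.1844]
orientation: [0.517, -0.483, 0.495, -0.505]
ft_force: [-1.3, 0.3, -0.2]
opening: 0.0005
[ 0.4136093   0.1222326  -0.92674366]
```

View pics/sw17.png

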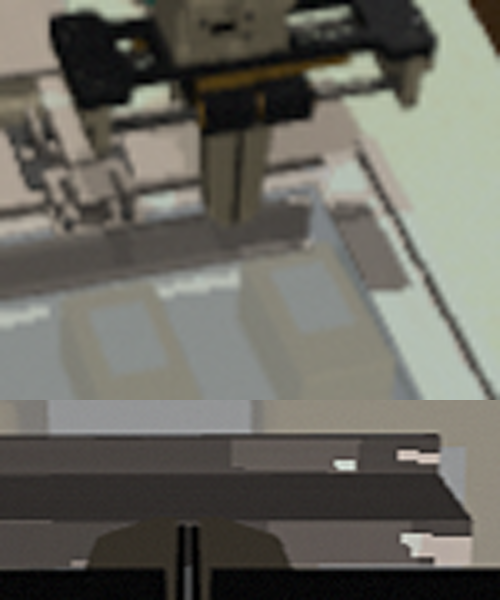

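The tip is again riding just over the pull's top edge; earlier contact came only at TCP z ≈ 0.179. I'll step forward again, lower to 0.175, and draw back once more.

```bash
python3 -m creep '[[[-0.012,0,0,0],[-0.025,0,0,0],[-0.032,0,0,0],[-0.032,0,0,0],[-0.032,0.004,0,0],[-0.032,0.008,0,0],[-0.032,0.0095,0,0],[-0.032,0.0095,0,0]]]' 0
python3 -m creep '[[[0.004,0,0,0],[0.008,0,0,0],[0.012,0,0,0],[0.014,0,0,0],[0.016,0,0,0]]]' 0
```

```text
time_s: 45.52
position: [0.6512, -0.0051, 0.1739]
orientation: [0.517, -0.483, 0.495, -0.504]
ft_force: [1.3, -0.7, -0.8]
opening: 0.0002
time_s: 46.15
position: [0.6519, -0.0199, 0.1743]
orientation: [0.516, -0.484, 0.495, -0.505]
ft_force: [-0.5, 3.2, 1.3]
opening: 0.0005
```

Contact now, at 3.2 N. I hold this light pull and see whether the window gives.

```bash
python3 -m creep '[[[0.0005,0,0,0],[0.001,0,0,0],[0.001,0,0,0]]]' 0
python3 -m creep '[[[0.0006,0,0,0],[0.0012,0,0,0],[0.0014,0,0,0],[0.0014,0,0,0]]]' 0
```

```text
time_s: 46.52
position: [0.6518, -0.0199, 0.1743]
orientation: [0.516, -0.484, 0.494, -0.505]
ft_force: [-1.0, 1.8, 1.4]
opening: 0.0005
time_s: 47.02
position: [0.6518, -0.0199, 0.1743]
orientation: [0.516, -0.484, 0.493, -0.506]
ft_force: [-1.5, 4.6, 2.2]
opening: 0.0005
```

4.6 N with no movement at all, against about 2 N of drag, so the catch holds it. I'll back off, rise clear and take final pictures.

```bash
python3 -m creep '[[[-0.004,0,0,0],[-0.01,0,0,0],[-0.014,0,0,0],[-0.014,-0.01,0,0],[-0.014,-0.04,0,0],[-0.014,-0.09,0,0],[-0.014,-0.14,0,0],[-0.014,-0.14,0,0]]]' 0
python3 -m creep '[[[-0.05,0,-0.02,0],[-0.11,0,-0.04,0],[-0.17,0,-0.06,0],[-0.22,0,-0.08,0],[-0.22,0,-0.08,0]]]' 0
python3 - <<'E'
from h import *
im=r.get_image("side")[:,:,::-1]; a=cv2.resize(im[140:380,180:430],None,fx=2,fy=2,interpolation=cv2.INTER_CUBIC); cv2.imwrite("pics/s18.png",a)
cv2.imwrite("pics/s18c.png",cv2.resize(im[190:300,220:360],None,fx=5,fy=5,interpolation=cv2.INTER_CUBIC))
im=r.get_image("top")[:,:,::-1]; cv2.imwrite("pics/t18.png",im)
s=r.get_state(); print(s["time_s"],s["position"],s["ft_force"])
E
```

```text
time_s: 48.02
position: [0.6537, -0.0046, 0.3202]
orientation: [0.513, -0.481, 0.497, -0.508]
ft_force: [-1.1, 0.9, -0.2]
opening: 0.0005
time_s: 48.65
position: [0.5611, 0.2184, 0.3137]
orientation: [0.516, -0.48, 0.492, -0.511]
ft_force: [-0.1, -0.4, -0.3]
opening: 0.0005
48.75 [0.56386494 0.21136908 0.31438486] [ 0.58349603 -0.33269224  0.46016166]
```

View pics/s18.png

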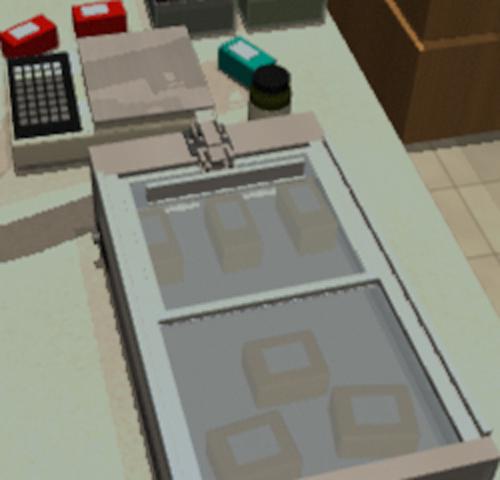

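View pics/s18c.png

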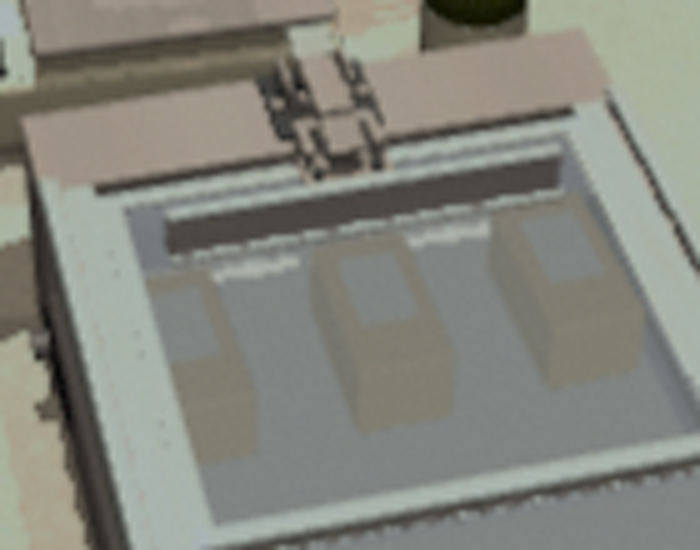

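View pics/t18.png

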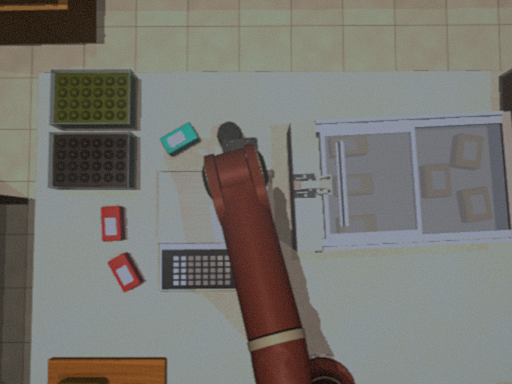

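The final pictures show the window shut against the end deck with the pawl over the bracket. All three blocks lie flat under the glass, and the jar and other objects are where they were. The arm is clear, so I'm handing in.

```bash
python3 -c "
from station import r
print(r.finish_job())"
```

```text
the job is handed in; nothing more can be done
None
```

The cheese is on the case floor between the two blocks, the window is shut and the catch holds it. I handed the job in at about 49 s of the 64 s allowed.

- **Cheese:** I lowered it until the force showed it resting on the floor, then released it. It stands within a few mm of the marked point.
- **Window:** I pushed it by the pull in slow steps. The highest reading was about 10.5 N, against the rubber stop. Forces were only read at the end of each move, so a brief higher peak could have gone unseen.
- **Catch:** I did not hear or read the click. The wrist pictures showed the pawl change position but did not settle it. So I drew the pull back lightly with up to 4.6 N, and the window did not move, against about 2 N of drag.
- **Last pictures:** The window is shut, three blocks lie flat under the glass, and the robot is clear of everything. The other blocks look unmoved, and the jar is in place in the side view but partly hidden by the arm from above.

**Disagreement:** In the pictures the fingertips reach only about 6 mm past the reported tool point, not the stated 25 mm. The closed fingers passed over the pull once before the push and once in the pull-back check, with no contact force, and I then worked lower.

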